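Rock a stuck injector out of its clamp and load the kit tray

ROBOT

A 7-joint arm with a two-finger parallel gripper is mounted at the origin on a cart in front of the work surface, level with it; the furniture and walls round the work are solid. World frame = base frame: x ahead of the robot, y to its left, z up, the work surface at z = 0. Lengths are in mm, angles in rad, forces in N, time in s.
With the tool pointing down it reaches from about 400 to 875 mm from the base axis. Payload 4.4 kg.
Tool frame: the origin (TCP) lies on the centre line of the jaws, within the pads' length; the fingertips stand 25 mm ahead of it and the grasp point (between the pads) lies 6 mm ahead of it; z points along the fingers, x is the direction in which the jaws open and shut, and the axes are right-handed (so a half turn about z gives the same grasp; the last joint's range is limited). The gripper opens to 85 mm and grips with 20 to 120 N. Pads are 22 mm wide; open, the fingers measure 114 mm over their backs; the gripper's body (76 mm by 85 mm) begins 54 mm behind the grasp point. The pads swing forward as they close: fully open they stand 13 mm farther back than shut.
Start: joints at [1.182, 0.628, 0.038, 1.517, -0.027, 0.996, -0.02], TCP at [206.222, -616.433, 256.313] pointing down, gripper open.
Joint ranges: [-3.06, 3.06], [-0.37, 2.12], [-1.25, 1.32], [0.18, 2.47], [-1.1, 4.24], [0.23, 1.98], [-2.94, 2.94]. Speed limits (rad/s): [2.57, 2.57, 3.14, 3.14, 3.14, 3.14, 3.14].

INTERFACE

Orientations are given as [roll, pitch, yaw] about the fixed x, y, z axes, in that order (R = Rz(yaw) Ry(pitch) Rx(roll)).
In Python, from cell import ctrl, cams gives the robot as it stands. The module is installed in compiled form; this text tells all that it offers.
- The arm moves only by the tool step_arm, never from a script. Its arguments are lists of equal length, an entry for each row: "linear": the shift along the tool's x, y, z in mm, a list of three; "yaw": the turn about the tool's z in rad; "gripper": the opening, from -1 (shut) to 1 (fully open). A call has 1 to 8 rows; each row is the pose to reach, as a shift and turn from the pose commanded when the call began, along the tool's axes at that moment; what a row does not reach only later rows make up. A row lasts 1/12 s, in which the tool goes at most 41.7 mm and 7.16 degrees, less where a joint would pass 70% of its speed; a pose out of reach is approached as far as the arm can. A call with a gripper value outside its range is refused whole. The fingers move at their own pace and stop on an object; the grip force is fixed at half the most. Time passes only in rows, so rows that repeat a pose let the fingers close. It gives the time, the measured TCP pose, the force and the opening at its end, in the units of the state.
- ctrl.read_state(): the state, without advancing time (a new reading comes with each control period).
- cams.get_image(name): name is "scene" or "top" or "wrist"; returns a dict with "frame" (420x560x3 uint8, red, green, blue), "depth" (420x560 float32, mm along the optical axis (not along the pixel's ray), 0 where there is no reading), "intrinsics" (3x3 intrinsics, pixels), "cam_to_world" (4x4, takes a point from camera to world coordinates). Camera axes: x right, y down, z forward; pixel columns grow to the right and rows downward; lengths in mm; the calibration is good to about 2 mm. A picture is of the moment at which its call begins.
- ctrl.finish_job(): hands the job in, once; it reports no verdict.
Trained networks look in the newest picture that a camera, given by its name, has taken for a name from the list of things; names that differ only in an ending like _2 or _b are one class to them, and where a whole thing is asked for, a point or a joint stands for the part that bears it (a point fixed in the world has none). Each returns a list of dicts, best first, with "conf" (0 to 1); they miss things now and then, are a little off and sometimes report something else, mostly with a low value. They report only what shows in the picture. A call takes as long as a camera call.
- cams.regions_of(camera, name): "pixels" (420x560 bool, what is visible of it) and "pixel" ([column, row] in pixels, amid what is visible of it).
The state is a dict: "clock": time; "qpos": joint angles; "qd": joint speeds; "tau": joint torques, N m; "eef_pos": TCP position; "tool_rot": TCP orientation; "force": force on the tool from outside, world axes, zero at the start; "torque": the same for the moment, N m; "width": finger opening in mm.
Only numpy, scipy, OpenCV 4.12 (cv2) and the standard library are available. Lean on these libraries where they do the work, as an engineer would, in place of code of your own. Each camera call takes 0.05 s, during which the arm holds its last target.

TASK

The injector is stuck in the sloping blue clamp fixture: its dark yoke is caught under the lips of two gummed-up brass shoes. Hold it by its body, rock its upper end gently from side to side until it has pushed both shoes back and comes free (do not force it while it is stuck), take it out, and set it down lying flat in the grey tray without dropping it. Then lay the black reamer in the tray beside it; leave everything else where it stands.

Things in the scene. Friction and masses are not known exactly. Their poses are not given: they have to be found in the camera images.
- injector_mid (a point): Stuck rail injector, light metal with a black plug end, 195 mm long, about 0.57 kg; point on its centre line, half-way. x runs along it from the thin nose (x = -97 mm) to the plug end (+98), y across, z to the side of the short inlet stub (stub top 36 mm from the centre line). At the start x rises 35 degrees from level, away from the robot, nose low, z up and square to the slope.
- injector_grip (a point): Where to take it: on the centre line of the round body, 50 mm from injector_mid toward the plug; axes as injector_mid. The body is 25 mm across (x -37 to +75 from the middle), taken across y with free space beside and under it from x = +30 on. A tool square to the injector is tilted 35 degrees from vertical.
- injector_yoke (a point): Centre of the dark steel yoke fixed across the injector, 10 mm from injector_mid toward the nose: 12 mm along the injector, 52 mm wide across y, 22 mm high. Its two arms are caught by the shoes. Axes as injector_mid.
- fixture: Blue and steel clamp fixture, bolted to the bench, base 190 x 124 mm, 120 mm high; origin under its centre at bench level, x level toward the end to which the injector rises, y across. The injector lies on a 20 mm wide steel rib on the slope. The injector goes in and out up the slope or square to it, once the shoes are back.
- nose_seat (a point): Point on the fixture where the injector's nose tip rests, loosely (about 2.5 mm play each side) between two steel cheeks and against an end wall, 97 mm from seat_mid: the pivot about which the injector rocks sideways (turning about the injector's z). Axes as fixture.
- shoes_mid (a point): Point on the fixture midway between two brass shoes, at the yoke. Each slides only outward along y, 9 mm at most to a hard stop, stiffly (14 N plus 250 N per m/s), and stays. Gap to the yoke at first 0 to 2 mm. 6 mm lips above and uphill of each yoke arm, 4 to 5 mm clear of it, hold the yoke until BOTH shoes are back: rock about 0.1 rad each way; then 3 mm to spare a side in the middle.
- seat_mid (a point): Point on the fixture where injector_mid is while the injector is in place, 100 mm above the bench. Axes as fixture. Force between injector and fixture must stay under 80 N.
- tray: Grey open tray, fixed to the bench, 250 mm along its x, 170 mm along its y, walls 34 mm high and 4 mm thick, floor 4 mm thick; origin under its centre at bench level.
- reamer_mid (a point): Middle of the black hand reamer lying on the bench, a rod 141 mm long and 13 mm thick, 60 g, along its y axis; point 6.5 mm above its underside.
- bottle: White squeeze bottle with red spout, 58 x 64 x 207 mm, standing behind the work; bystander, not to be moved. Origin at its foot.
- tin: Blue and white grease tin, 68 mm across, 34 mm high; bystander, not to be moved. Origin at its underside.
- sleeve: Black turned sleeve lying down, 120 mm long, 56 mm thick; bystander, not to be moved. Origin at its underside.

How it is judged:
By the outcome, as a careful person would: the job done as asked, in the order asked, and still so for the second after the job is handed in, with the robot touching nothing.
It also fails if it takes over 67 s, if anything falls off the work surface, if the arm or the gripper's body presses on something with over 40 N, if the wrist force passes 120 N, or if a joint passes its speed limit or range.

## Working session

There is one attempt and no reset: what is moved stays moved. The work goes in short steps, Python scripts to look and compute and a tool call to move; the robot and the scene stay as the last step left them, time stands still between calls to the robot, and variables do not carry over. Pictures are saved under pics/ and viewed, and the job is handed in when it is done.

Besides the shell and the picture viewer there is one more tool, called after ">>>" as name([rows], argument=value, ...), one row to a line, values as JSON. step_arm: Moves the arm, as the interface text tells. Its arguments: {"type":"object","properties":{"linear":{"type":"array"},"yaw":{"type":"array"},"gripper":{"type":"array"}},"required":["linear","yaw","gripper"]}

```bash
mkdir -p pics; ls
python3 - <<'E'
from cell import ctrl,cams
import cv2,numpy as np
print(ctrl.read_state())
for n in ["scene","top","wrist"]:
    im=cams.get_image(n); cv2.imwrite(f"pics/{n}0.png",im["frame"][:,:,::-1]); np.savez(f"{n}0.npz",**im)
    print(n,im["intrinsics"].tolist(),im["cam_to_world"].round(3).tolist())
    for t in ["injector_mid","injector_yoke","fixture","tray","reamer_mid","bottle","tin","sleeve"]:
        r=cams.regions_of(n,t)
        print(t,[(round(x["conf"],2),x["pixel"],int(x["pixels"].sum())) for x in r[:2]])
E
```

```text
pics
{'clock': 0.0, 'qpos': array([ 1.18219132,  0.62932133,  0.03847657,  1.51841715, -0.02700011,
        0.99631084, -0.0200309 ]), 'qd': array([ 9.61020990e-04, -1.14802382e-03,  1.31606025e-03, -4.52764500e-04,
       -5.41154748e-05,  7.30336476e-04, -1.26076477e-03]), 'tau': array([-7.08009293e-05, -5.63417208e+01,  1.22608244e+00, -1.93446493e+01,
        1.09443121e-02,  1.05067645e-02, -1.16480351e-05]), 'eef_pos': array([ 206.01415236, -615.84997864,  255.39004525]), 'tool_rot': array([ 3.14154688e+00,  1.93717075e-03, -1.24805144e+00]), 'force': array([-0.07798541,  0.08392484, -0.95699104]), 'torque': array([-0.0165077 , -0.01270649,  0.02800688]), 'width': 85.65669615859463}
scene [[424.4049808982479, 0.0, 274.7741714695312], [0.0, 424.4049808982479, 203.31471890916495], [0.0, 0.0, 1.0]] [[-0.601, -0.57, 0.56, 1.438], [-0.799, 0.434, -0.416, 428.135], [-0.006, -0.698, -0.717, 843.208], [0.0, 0.0, 0.0, 1.0]]
injector_mid []
injector_yoke [(0.67, [202.6, 266.0], 901), (0.36, [212.7, 295.6], 3708)]
fixture [(0.89, [211.3, 298.9], 3645)]
tray [(0.92, [366.2, 204.3], 5200), 
[... 444 characters left out ...]
ector_mid [(0.84, [169.6, 230.6], 683), (0.21, [245.7, 146.7], 895)]
injector_yoke [(0.58, [167.7, 232.9], 702)]
fixture [(0.64, [183.4, 240.7], 2776)]
tray [(0.75, [356.9, 242.2], 6582)]
reamer_mid [(0.46, [264.4, 234.0], 205), (0.29, [180.3, 241.3], 2751)]
bottle [(0.63, [285.0, 133.4], 644)]
tin [(0.63, [348.2, 143.5], 533)]
sleeve [(0.88, [242.3, 145.5], 892)]
wrist [[371.1034664832016, 0.0, 281.78775148824525], [0.0, 371.1034664832016, 210.60197147518087], [0.0, 0.0, 1.0]] [[0.317, -0.909, -0.269, 274.684], [-0.948, -0.304, -0.09, -591.903], [0.001, 0.284, -0.959, 374.708], [0.0, 0.0, 0.0, 1.0]]
injector_mid []
injector_yoke []
fixture []
tray []
reamer_mid []
bottle []
tin []
sleeve []
```

Run:
```python
import cv2
for n,(x0,x1,y0,y1) in {"scene":(130,450,110,350),"top":(120,440,100,320)}.items():
    i=cv2.imread(f"pics/{n}0.png")[y0:y1,x0:x1]; cv2.imwrite(f"pics/{n}0z.png",cv2.resize(i,None,fx=2.5,fy=2.5,interpolation=cv2.INTER_CUBIC))
```

```text
(no output)
```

View pics/scene0z.png

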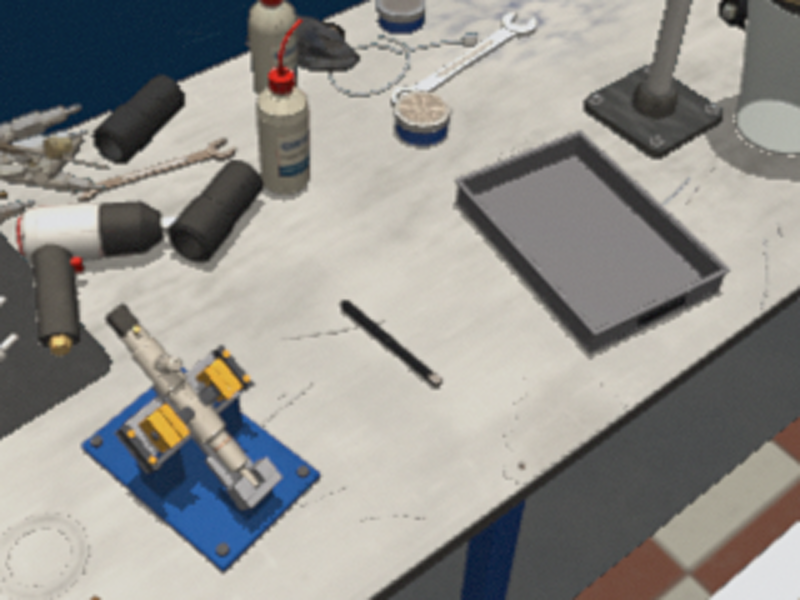

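View pics/top0z.png

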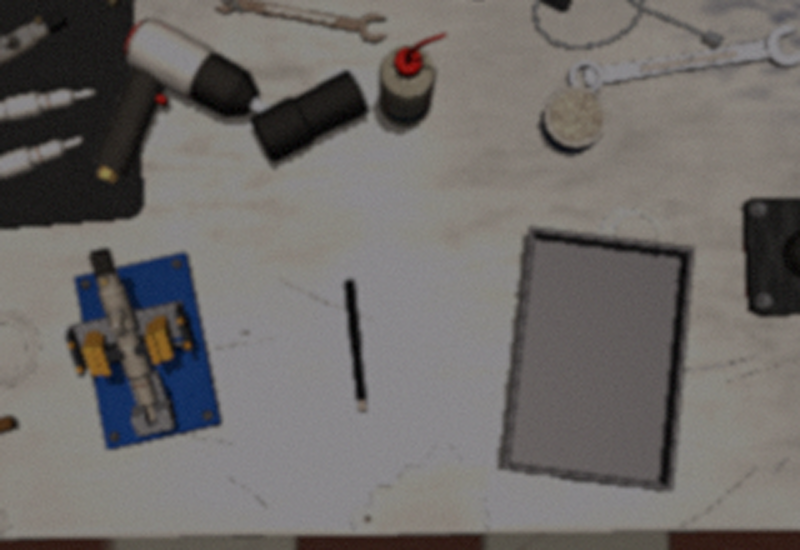

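```bash
cat > h.py <<'E'
import numpy as np,cv2
def cloud(d):
    K=d["intrinsics"];D=d["depth"];T=d["cam_to_world"]
    v,u=np.mgrid[0:D.shape[0],0:D.shape[1]]
    P=np.stack([(u-K[0,2])/K[0,0]*D,(v-K[1,2])/K[1,1]*D,D,np.ones_like(D)],-1)@T.T
    P[D<=0]=np.nan
    return P[...,:3]
def px(d,p):
    q=np.linalg.inv(d["cam_to_world"])@np.append(p,1); q=d["intrinsics"]@q[:3]; return q[:2]/q[2]
E
python3 - <<'E'
import numpy as np,cv2
from h import *
from cell import cams
for n in ["scene","top"]:
    d=dict(np.load(f"{n}0.npz")); P=cloud(d); F=d["frame"].astype(int); hsv=cv2.cvtColor(d["frame"],cv2.COLOR_RGB2HSV)
    print(n,"bench z",np.nanmedian(P[...,2]))
    blue=(hsv[...,0]>100)&(hsv[...,0]<125)&(hsv[...,1]>150)&(P[...,2]<40)&(P[...,2]>-5)&(P[...,0]<720)&(P[...,1]>0)
    Q=P[blue]; print("blue z",np.percentile(Q[:,2],[5,50,95]))
    print("fix",cv2.minAreaRect(Q[:,:2].astype(np.float32)))
    for t in ["tray","reamer_mid","injector_mid","injector_yoke","bottle","tin","sleeve"]:
        r=cams.regions_of(n,t)
        if not r: print(t,"none");continue
        Q=P[r[0]["pixels"]]; Q=Q[~np.isnan(Q[:,0])]
        if t=="tray":
            print("tray z",np.percentile(Q[:,2],[1,5,50,95,99]))
        rect=cv2.minAreaRect(Q[:,:2].astype(np.float32))
        print(t,round(r[0]["conf"],2),"med",np.median(Q,0).round(1),"rect",np.round(rect[0],1),np.round(rect[1],1),round(rect[2],1),"z",np.percentile(Q[:,2],[2,98]).round(1))
E
```

```text
scene bench z 1.1841355468613983
blue z [ 7.18309704  9.82710591 25.49449292]
fix ((514.1968994140625, 234.66766357421875), (187.40342712402344, 121.35685729980469), 12.122346878051758)
tray z [-0.63277558  0.47418939  4.14071935 34.97505314 37.09021149]
tray 0.92 med [ 496.3 -248.9    4.1] rect [ 500.2 -240.7] [180.2 257.8] 81.1 z [-0.2 36.2]
reamer_mid 0.78 med [522.8  14.1   9.9] rect [517.5  10. ] [138.7  18. ] 6.8 z [ 3.3 14.5]
injector_mid none
injector_yoke 0.67 med [520.  237.7 109.7] rect [532.1 235.2] [ 60.6 171.2] 83.7 z [ 58.8 156.3]
bottle 0.74 med [769.  -35.   87.3] rect [860.1 -91.4] [ 68.7 242.4] 60.4 z [  0.9 189.5]
tin 0.64 med [ 751.7 -218.5   31. ] rect [ 771.6 -235.1] [68.1 99.2] 51.5 z [-0.2 35.2]
sleeve 0.62 med [754.5  71.7  44.8] rect [789.6  45.2] [ 85.2 173.7] 28.1 z [-1.5 55.5]
top bench z 1.1713795522234705
blue z [ 6.92421978 10.80821765 15.11012745]
fix ((515.1839599609375, 233.85882568359375), (184.5065460205078, 119.37125396728516), 12.315839767456055)
tray z [-1.04734517  0.67564726  5.1251114  36.93027791 39.9324381 ]
tray 0.75 med [ 500.6 -247.1    5.1] rect [ 499.6 -247.7] [186.8 256.2] 81.9 z [-0.5 39. ]
reamer_mid 0.46 med [524.7  12.   11.4] rect [520.2  12.2] [133.9  12. ] 5.5 z [ 4.6 16.6]
injector_mid 0.84 med [523.9 235.5 113. ] rect [538.9 248.3] [195.2  49.6] 19.3 z [ 26.5 160.2]
injector_yoke 0.58 med [522.3 234.9 109.7] rect [517.5 240.2] [158.4  50.5] 20.0 z [ 26.  160.1]
bottle 0.63 med [770.6 -44.9 119.7] rect [804.4 -48.5] [61.4 99.7] 89.4 z [  5.1 194.7]
tin 0.63 med [ 756.8 -225.7   33.8] rect [ 758.5 -227.1] [66.4 65. ] 23.5 z [ 9.  38.7]
sleeve 0.88 med [759.3  59.9  50.4] rect [769.7  63.1] [ 66.3 120.1] 29.6 z [26.8 58.7]
```

Run:
```python
import numpy as np,cv2
from h import *
c=np.array([514.7,234.2]);a=np.radians(12.2);ex=np.array([np.cos(a),np.sin(a)]);ey=np.array([-ex[1],ex[0]])
for n in ["scene","top"]:
    d=dict(np.load(f"{n}0.npz")); P=cloud(d).reshape(-1,3)
    X=(P[:,:2]-c)@ex; Y=(P[:,:2]-c)@ey; Z=P[:,2]
    print(n)
    for x in range(-90,125,8):
        m=(abs(X-x)<4)&(abs(Y)<40)&(Z>45+ (x+20)*.4)
        m2=m&(abs(Y)<20)
        if m2.sum()<4: continue
        z95=np.percentile(Z[m2],92); s=m2&(Z>z95-9)
        print(x, m2.sum(),"ztop %.1f ymed %.1f yrange %.1f %.1f | s %.1f"%(z95,np.median(Y[s]),*np.percentile(Y[s],[3,97]), z95-x*np.tan(np.radians(35))))
```

```text
scene
-90 34 ztop 52.9 ymed -1.4 yrange -18.0 18.1 | s 115.9
-82 91 ztop 56.4 ymed 1.4 yrange -17.7 19.1 | s 113.9
-74 96 ztop 61.8 ymed 5.4 yrange -18.8 19.1 | s 113.7
-66 46 ztop 58.9 ymed 0.1 yrange -17.6 18.7 | s 105.1
-58 64 ztop 66.6 ymed 0.8 yrange -7.9 7.5 | s 107.2
-50 78 ztop 74.1 ymed 2.0 yrange -6.0 8.1 | s 109.1
-42 68 ztop 80.3 ymed 0.8 yrange -6.1 6.7 | s 109.7
-34 76 ztop 88.6 ymed 1.5 yrange -7.9 8.9 | s 112.4
-26 71 ztop 94.9 ymed 2.2 yrange -9.0 9.6 | s 113.1
-18 70 ztop 101.9 ymed 0.9 yrange -12.5 15.6 | s 114.5
-10 96 ztop 106.3 ymed -0.3 yrange -18.3 15.9 | s 113.3
-2 42 ztop 109.5 ymed 0.9 yrange -9.8 10.0 | s 110.9
6 71 ztop 144.3 ymed -0.3 yrange -6.0 4.9 | s 140.1
14 86 ztop 144.1 ymed 1.3 yrange -4.1 5.6 | s 134.3
22 67 ztop 139.1 ymed 4.4 yrange -5.4 6.9 | s 123.7
30 55 ztop 135.4 ymed 3.6 yrange -9.8 10.0 | s 114.4
38 56 ztop 140.4 ymed 0.7 yrange -8.7 11.2 | s 113.8
46 44 ztop 143.3 ymed 2.0 yrange -10.1 10.8 | s 111.1
54 47 ztop 152.7 ymed 1.0 yrange -5.8 7.7 | s 114.9
62 41 ztop 152.6 ymed 1.5 yrange -8.8 9.5 | s 109.1
70 47 ztop 158.4 ymed 0.1 yrange 
[... 607 characters left out ...]
 s 116.7
-10 59 ztop 107.7 ymed 0.8 yrange -18.0 17.6 | s 114.7
-2 47 ztop 109.5 ymed -1.4 yrange -15.2 18.9 | s 110.9
6 51 ztop 145.6 ymed -1.4 yrange -5.9 2.6 | s 141.4
14 59 ztop 146.9 ymed -1.9 yrange -7.1 4.6 | s 137.1
22 54 ztop 141.8 ymed -1.9 yrange -7.4 7.5 | s 126.4
30 48 ztop 137.7 ymed -0.8 yrange -8.6 7.5 | s 116.7
38 38 ztop 142.5 ymed -2.1 yrange -10.4 6.4 | s 115.9
46 36 ztop 144.8 ymed -1.8 yrange -10.2 9.4 | s 112.6
54 36 ztop 154.3 ymed -1.2 yrange -9.3 6.3 | s 116.5
62 33 ztop 153.6 ymed -0.9 yrange -9.2 7.6 | s 110.2
70 34 ztop 160.1 ymed -0.1 yrange -8.4 8.6 | s 111.1
78 31 ztop 162.6 ymed -2.5 yrange -9.6 7.1 | s 108.0
86 8 ztop 156.3 ymed -0.7 yrange -8.4 7.3 | s 96.1
```

```bash
cat >> h.py <<'E'
from scipy.spatial.transform import Rotation as R
def rel(s,xyz,yaw=None):
    M=R.from_euler("xyz",s["tool_rot"]).as_matrix()
    M0=R.from_euler("xyz",[np.pi,0,s["tool_rot"][2]]).as_matrix()
    d=M0.T@(np.array(xyz)-s["eef_pos"])
    out=[d.round(1).tolist()]
    if yaw is not None:
        dy=-(yaw-s["tool_rot"][2]); out.append(round((dy+np.pi)%(2*np.pi)-np.pi,4))
    return out
E
python3 - <<'E'
from h import *
from cell import ctrl
s=ctrl.read_state(); print(rel(s,[450,-260,290],-1.358))
E
```

```text
[[-260.7, -344.3, -33.7], np.float64(0.11)]
```

>>> step_arm([
  [-260, -344, -34],
  [-260, -344, -34],
  [-260, -344, -34],
  [-260, -344, -34],
  [-260, -344, -34],
  [-260, -344, -34],
  [-260, -344, -34],
  [-260, -344, -34],
], yaw=[0.11, 0.11, 0.11, 0.11, 0.11, 0.11, 0.11, 0.11], gripper=[1, 1, 1, 1, 1, 1, 1, 1])

```text
clock: 2.72
eef_pos: [394.9, -340.6, 283.0]
tool_rot: [-3.141, -0.0, -1.358]
force: [-0.4, -0.4, 0.3]
width: 85.8
```

Run:
```python
from h import *
from cell import ctrl
s=ctrl.read_state(); print(s["eef_pos"],s["tool_rot"]);print(rel(s,[555,243,260],-1.358))
```

```text
[ 394.92292116 -340.59575696  282.95328337] [-3.14115265e+00 -4.63743327e-04 -1.35821099e+00]
[[-536.7, -279.6, 23.0], np.float64(-0.0002)]
```

>>> step_arm([
  [-536, -280, 10],
  [-536, -280, 10],
  [-536, -280, 10],
  [-536, -280, 10],
  [-536, -280, 10],
  [-536, -280, 10],
  [-536, -280, 10],
  [-536, -280, 10],
], yaw=[0, 0, 0, 0, 0, 0, 0, 0], gripper=[1, 1, 1, 1, 1, 1, 1, 1])

```text
clock: 3.38
eef_pos: [482.8, -19.0, 277.4]
tool_rot: [-3.141, -0.0, -1.358]
force: [0.7, -0.6, 0.4]
width: 85.5
```

Run:
```python
from h import *
from cell import ctrl
s=ctrl.read_state(); print(s["eef_pos"],s["tool_rot"],s["qpos"]);print(rel(s,[555,243,260],-1.358))
```

```text
[482.80972454 -19.00810237 277.35238018] [-3.14073416e+00 -2.72085758e-04 -1.35811004e+00] [-1.25233168e-03  3.63639159e-01 -2.37662146e-02  1.94263772e+00
  1.15497020e-02  8.34548462e-01 -1.38932324e+00]
[[-240.9, -125.9, 17.4], np.float64(-0.0001)]
```

>>> step_arm([
  [-241, -126, 17],
  [-241, -126, 17],
  [-241, -126, 17],
  [-241, -126, 17],
  [-241, -126, 17],
  [-241, -126, 17],
  [-241, -126, 17],
  [-241, -126, 17],
], yaw=[0, 0, 0, 0, 0, 0, 0, 0], gripper=[1, 1, 1, 1, 1, 1, 1, 1])

```text
clock: 4.05
eef_pos: [554.5, 248.9, 259.4]
tool_rot: [-3.14, 0.005, -1.35]
force: [0.7, 0.9, 0.7]
width: 85.6
```

Run:
```python
from h import *
from cell import ctrl,cams
s=ctrl.read_state(); print(s["eef_pos"],s["tool_rot"])
for n in ["wrist","top"]:
    im=cams.get_image(n); cv2.imwrite(f"pics/{n}1.png",im["frame"][:,:,::-1]); np.savez(f"{n}1.npz",**im)
w=dict(np.load("wrist1.npz")); I=w["frame"][:,:,::-1].copy()
c=np.array([514.7,234.2,100]);a=np.radians(12.2);ax=np.array([np.cos(a)*.8192,np.sin(a)*.8192,.5736])
for t in (-97,-10,0,50,98):
    p=px(w,c+t*ax); print(t,p.round(1)); cv2.circle(I,tuple(int(q) for q in p.round()),3,(0,0,255),-1)
cv2.imwrite("pics/wrist1a.png",I)
```

```text
[554.47672712 248.93788445 259.3863626 ] [-3.1402269   0.00469714 -1.34957674]
-97 [289.1 301.6]
-10 [291.2 256.1]
0 [291.5 249.6]
50 [293.3 210.9]
98 [295.6 160.9]
```

View pics/wrist1a.png

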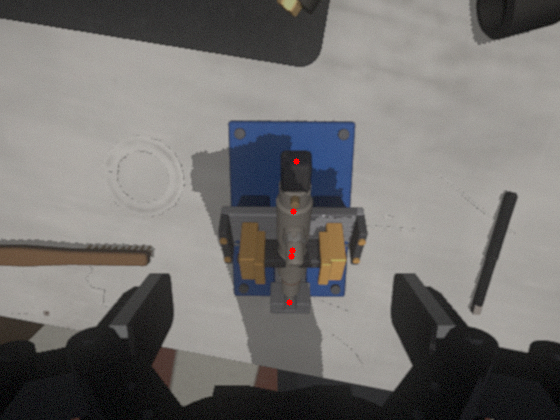

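Run:
```python
from h import *
from cell import ctrl,cams
s=ctrl.read_state(); print(s["eef_pos"],s["tool_rot"],s["clock"])
im=cams.get_image("wrist"); np.savez("wrist2.npz",**im)
c=np.array([514.7,234.2]);a=np.radians(12.2);ex=np.array([np.cos(a),np.sin(a)]);ey=np.array([-ex[1],ex[0]])
P=cloud(im).reshape(-1,3);X=(P[:,:2]-c)@ex; Y=(P[:,:2]-c)@ey; Z=P[:,2]
hsv=cv2.cvtColor(im["frame"],cv2.COLOR_RGB2HSV).reshape(-1,3)
b=(hsv[:,0]>100)&(hsv[:,0]<125)&(hsv[:,1]>150)&(Z<16)&(abs(X)<130)&(abs(Y)<90)
print("base",cv2.minAreaRect(P[b][:,:2].astype(np.float32)),np.median(Z[b]))
for x in range(-90,100,6):
    m2=(abs(X-x)<3)&(abs(Y)<22)&(Z>45+(x+20)*.4)
    if m2.sum()<4: continue
    z=np.percentile(Z[m2],92); q=m2&(Z>z-9)
    print(x,m2.sum(),"z %.1f y %.1f [%.1f %.1f] s %.1f"%(z,np.median(Y[q]),*np.percentile(Y[q],[3,97]),z-x*.7002))
o=(abs(Y)>25)&(abs(Y)<75)&(Z>60)&(abs(X)<90)
print("side X",np.percentile(X[o],[1,50,99]),"Z",np.percentile(Z[o],[2,50,99]),"Y",np.percentile(Y[o],[1,99]))
o&=(X>15);print("uphill of 15:",o.sum(),np.percentile(X[o],[50,99]),np.percentile(Z[o],[50,99]))
```

```text
[554.45340972 241.86034507 259.55507365] [ 3.14079076e+00 -4.78796924e-04 -1.35601556e+00] 4.15
base ((519.8223876953125, 234.055419921875), (180.3970947265625, 116.97210693359375), 12.153341293334961) 10.744052378523861
-90 39 z 51.7 y -1.1 [-17.9 16.8] s 114.7
-84 143 z 55.5 y -0.0 [-17.5 17.7] s 114.3
-78 188 z 59.7 y -2.0 [-18.5 17.5] s 114.3
-72 191 z 63.3 y 5.7 [-18.5 18.5] s 113.7
-66 282 z 60.8 y -5.8 [-19.0 18.3] s 107.0
-60 235 z 65.2 y 0.0 [-6.7 6.8] s 107.3
-54 119 z 71.6 y 0.0 [-7.6 7.5] s 109.5
-48 103 z 75.5 y -0.8 [-8.2 7.4] s 109.1
-42 82 z 80.3 y 0.1 [-8.0 7.3] s 109.7
-36 37 z 88.8 y -0.7 [-4.8 4.5] s 114.0
-30 109 z 92.5 y 0.1 [-10.2 10.3] s 113.5
-24 125 z 97.9 y -0.7 [-21.3 17.6] s 114.7
-18 118 z 109.9 y -1.4 [-21.9 21.7] s 122.5
-12 203 z 105.6 y 1.8 [-21.4 21.7] s 114.0
-6 337 z 107.1 y 6.6 [-21.2 21.6] s 111.3
0 424 z 107.4 y 6.5 [-21.5 21.9] s 107.4
6 303 z 143.1 y -0.4 [-5.2 4.4] s 138.9
12 325 z 147.7 y -1.0 [-6.5 5.1] s 139.3
18 359 z 144.7 y -0.4 [-6.6 5.1] s 132.1
24 400 z 140.5 y -0.4 [-7.8 6.6] s 123.7
30 441 z 137.3 y -0.3 [-8.8 8.7] s 116.3
36 222 z 139.0 y -0.3 [-10.1 10.0] s 113.8
42 252 z 142.6 y 0.4 [-10.6 10.0] s 113.2
48 1212 z 313.2 y 1.3 [-16.3 18.8] s 279.6
54 4940 z 318.1 y 0.7 [-16.9 18.4] s 280.3
60 1234 z 324.3 y -18.0 [-21.8 21.8] s 282.3
66 250 z 155.3 y -0.2 [-8.8 8.9] s 109.0
72 271 z 159.7 y -0.1 [-8.7 8.7] s 109.3
78 321 z 161.8 y -0.1 [-8.9 9.0] s 107.2
84 327 z 159.0 y -0.1 [-8.5 8.3] s 100.2
side X [-14.00646102  49.35998071  58.64785196] Z [ 88.10038332 299.69473005 323.27882456] Y [-65.36795869  67.34625335]
uphill of 15: 33731 [51.21435767 58.66722302] [300.5664889 323.3903679]
```

Run:
```python
from h import *
from cell import ctrl
im=dict(np.load("wrist2.npz"))
c=np.array([514.7,234.2]);a=np.radians(12.2);ex=np.array([np.cos(a),np.sin(a)]);ey=np.array([-ex[1],ex[0]])
P=cloud(im).reshape(-1,3);X=(P[:,:2]-c)@ex; Y=(P[:,:2]-c)@ey; Z=P[:,2]
o=(abs(Y)>25)&(abs(Y)<90)&(Z>30)&(Z<180)&(abs(X)<90)
print(np.percentile(X[o],[0,5,50,95,100]),np.percentile(Z[o],[2,50,99]),np.percentile(Y[o],[1,99]))
for x in range(-30,60,6):
    q=o&(abs(X-x)<3); 
    if q.sum(): print(x,q.sum(),np.percentile(Z[q],[5,95]),np.percentile(Y[q],[2,98]))
s=ctrl.read_state(); g=c+41*ex; print(g,s["eef_pos"],rel(s,[*g,142],-1.358))
```

```text
[-27.39054758 -16.16353524  12.58422637  30.66094473  32.68560476] [ 37.56433737  96.06975762 121.99836651] [-56.80885464  56.66665538]
-30 3 [105.26550616 105.92372137] [26.98142724 28.49736404]
-24 109 [103.36975454 110.05974973] [-39.34561776  39.85142992]
-18 209 [ 83.37449029 113.48467222] [-55.05826958  55.21169301]
-12 302 [ 79.58697586 117.36649583] [-56.38157586  56.25513931]
-6 391 [ 70.87931005 121.47945759] [-56.38540881  56.02529339]
0 574 [ 74.88446303 122.92995209] [-55.53241118  55.43396919]
6 680 [ 78.88979844 116.82844966] [-54.5121066   54.68481464]
12 747 [ 82.7968254  107.80328117] [-55.55317977  55.32903437]
18 746 [ 86.73932784 107.9674295 ] [-56.40166178  56.41569757]
24 915 [ 33.5169273  101.00375043] [-56.1613511   56.25060924]
30 739 [86.45193672 94.19239513] [-56.25328876  55.91638671]
[554.77405167 242.86431665] [554.67448975 240.12764664 259.77410788] [[-2.7, -0.7, 117.8], np.float64(-0.0004)]
```

>>> step_arm([
  [-1, 0, 40],
  [-2, 0, 80],
  [-2, 0, 100],
  [-2, 0, 100],
  [-2, 0, 100],
], yaw=[0, 0, 0, 0, 0], gripper=[1, 1, 1, 1, 1])

```text
clock: 4.62
eef_pos: [554.3, 241.0, 159.8]
tool_rot: [3.14, -0.001, -1.36]
force: [-0.0, -0.7, 0.5]
width: 85.4
```

Run:
```python
from h import *
from cell import ctrl
s=ctrl.read_state(); print(s["eef_pos"],s["tool_rot"],s["qd"].round(3),s["force"]);print(rel(s,[554.8,242.9,142],-1.358))
```

```text
[554.32757494 241.03663746 159.84579036] [ 3.13990282e+00 -1.36903944e-03 -1.36038380e+00] [-0.005 -0.04  -0.005 -0.045 -0.001  0.002 -0.003] [-0.01688228 -0.67918281  0.45310767]
[[-1.7, -0.9, 17.8], np.float64(-0.0024)]
```

>>> step_arm([
  [-1.7, -1, 10],
  [-1.7, -1, 18],
  [-1.7, -1, 18],
  [-1.7, -1, 18],
], yaw=[0, 0, 0, 0], gripper=[1, 1, 1, 1])

```text
clock: 4.95
eef_pos: [555.1, 244.9, 142.3]
tool_rot: [-3.141, -0.0, -1.358]
force: [-0.7, -0.2, -0.4]
width: 85.4
```

>>> step_arm([
  [0, 0, 0],
  [0, 0, 0],
  [0, 0, 0],
  [0, 0, 0],
  [0, 0, 0],
  [0, 0, 0],
  [0, 0, 0],
  [0, 0, 0],
], yaw=[0, 0, 0, 0, 0, 0, 0, 0], gripper=[-0.2, -0.2, -0.3, -0.4, -1, -1, -1, -1])

```text
clock: 5.62
eef_pos: [555.6, 244.0, 142.5]
tool_rot: [-3.141, -0.001, -1.358]
force: [1.7, -4.1, 4.7]
width: 23.1
```

Run:
```python
from h import *
from cell import ctrl,cams
s=ctrl.read_state(); print(s["eef_pos"],s["tool_rot"],s["force"],s["torque"],s["width"])
im=cams.get_image("wrist"); cv2.imwrite("pics/wrist3.png",im["frame"][:,:,::-1])
```

```text
[555.57670647 244.01690363 142.48094033] [-3.14091174e+00 -1.34412590e-03 -1.35817766e+00] [ 1.65129476 -4.09008561  4.73877475] [-0.94261026 -0.0640775   0.32044054] 23.132649614361277
```

View pics/wrist3.png

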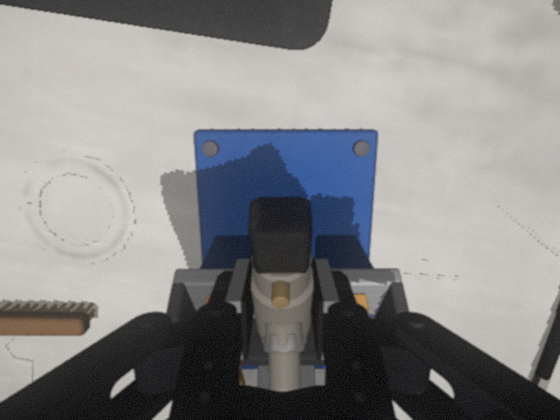

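>>> step_arm([
  [1.5, 0, 0],
  [3, 0, 0],
  [4.5, 0, 0],
  [6, 0.1, 0],
  [7.5, 0.2, 0.1],
  [9, 0.2, 0.1],
  [9, 0.2, 0.1],
], yaw=[0.012, 0.025, 0.037, 0.05, 0.062, 0.075, 0.075], gripper=[-1, -1, -1, -1, -1, -1, -1])

```text
clock: 6.25
eef_pos: [556.6, 238.4, 142.6]
tool_rot: [-3.14, 0.002, -1.43]
force: [0.5, 1.0, 5.2]
width: 23.2
```

Run:
```python
from h import *
from cell import ctrl,cams
s=ctrl.read_state(); print(s["eef_pos"],s["tool_rot"],s["force"],s["torque"],s["width"])
```

```text
[556.63240336 238.44263158 142.55627122] [-3.14006717e+00  2.45108684e-03 -1.42972316e+00] [0.4895657  0.96492988 5.15528176] [0.03259643 0.13496367 0.85248823] 23.227495788889875
```

>>> step_arm([
  [1.5, 0.1, 0],
  [3, 0.2, 0.1],
  [4.5, 0.3, 0.2],
  [6, 0.4, 0.3],
  [7.5, 0.4, 0.3],
  [7.5, 0.4, 0.3],
  [7.5, 0.4, 0.3],
  [7.5, 0.4, 0.3],
], yaw=[0.013, 0.026, 0.039, 0.052, 0.065, 0.065, 0.065, 0.065], gripper=[-1, -1, -1, -1, -1, -1, -1, -1])

```text
clock: 6.92
eef_pos: [557.5, 232.9, 142.5]
tool_rot: [-3.139, 0.004, -1.491]
force: [-1.3, 6.0, 6.6]
width: 23.4
```

```bash
cat > look.py <<'E'
from h import *
from cell import ctrl,cams
import sys
s=ctrl.read_state(); print(s["eef_pos"],s["tool_rot"],s["force"],s["torque"],s["width"])
n,k=sys.argv[1:3]
im=cams.get_image(n); np.savez(f"{n}{k}.npz",**im)
F=im["frame"][:,:,::-1]
if len(sys.argv)>3:
    x0,x1,y0,y1=map(int,sys.argv[3:7]); f=min(800/(x1-x0),600/(y1-y0)); F=cv2.resize(F[y0:y1,x0:x1],None,fx=f,fy=f,interpolation=cv2.INTER_CUBIC)
cv2.imwrite(f"pics/{n}{k}.png",F)
E
python3 look.py scene 4 150 270 220 310
```

```text
[557.48425822 232.92303706 142.5200065 ] [-3.13871969  0.00435165 -1.49115961] [-1.316432    6.01439695  6.57428584] [0.67072824 0.01853981 1.3993908 ] 23.39886304604299
```

View pics/scene4.png

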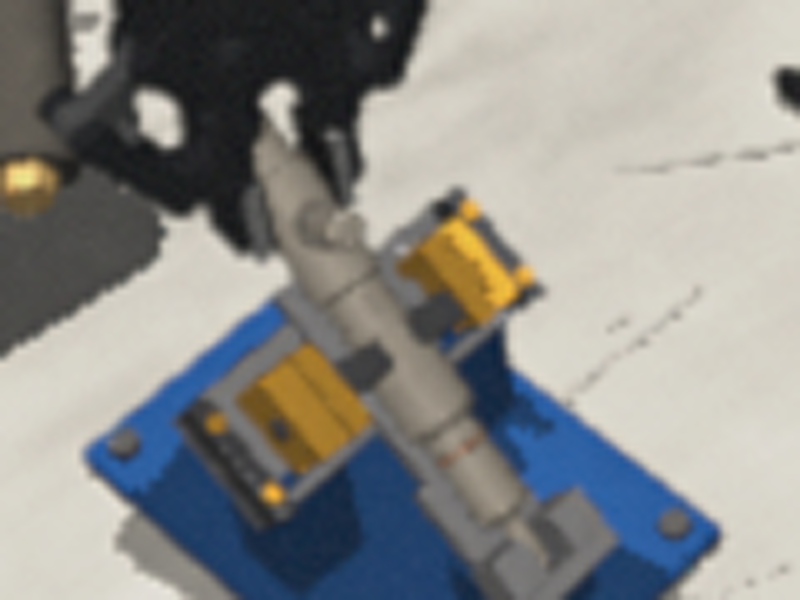

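>>> step_arm([
  [1, 0, 0],
  [2, 0, 0.1],
  [3, 0.1, 0.1],
  [4, 0.1, 0.1],
  [5, 0.1, 0.1],
  [5, 0.1, 0.1],
  [5, 0.1, 0.1],
  [5, 0.1, 0.1],
], yaw=[0, 0, 0, 0, 0, 0, 0, 0], gripper=[-1, -1, -1, -1, -1, -1, -1, -1])

```text
clock: 7.63
eef_pos: [557.9, 230.0, 142.5]
tool_rot: [-3.138, 0.008, -1.494]
force: [-0.7, 9.1, 4.2]
width: 23.4
```

```bash
python3 look.py scene 5 150 270 220 310
```

```text
[557.89527152 230.02015053 142.5238295 ] [-3.13785474  0.00790657 -1.4935811 ] [-0.66824921  9.0626019   4.22444934] [1.78640254 0.18515184 0.59619602] 23.443945207874073
```

View pics/scene5.png

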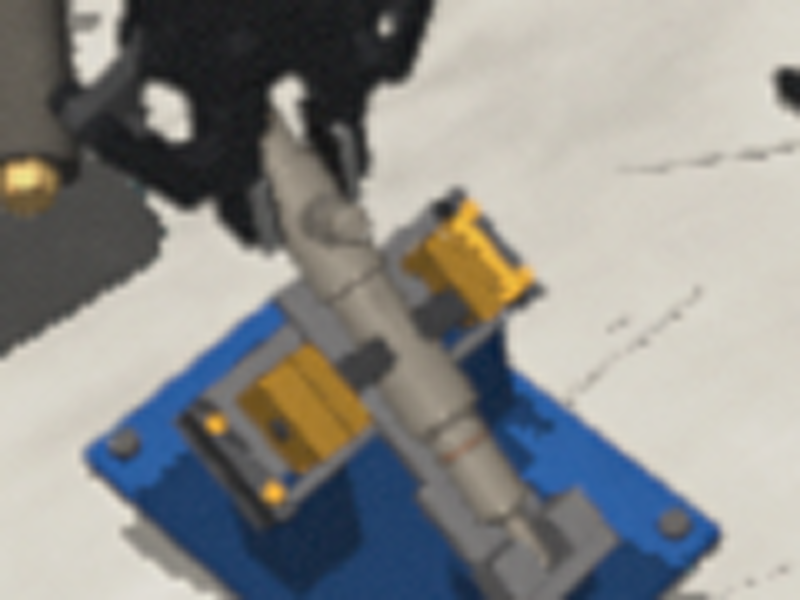

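>>> step_arm([
  [1, 0, 0],
  [2, 0, 0.1],
  [3, 0.1, 0.1],
  [4, 0.1, 0.1],
  [5, 0.1, 0.1],
  [5, 0.1, 0.1],
  [5, 0.1, 0.1],
], yaw=[0, 0, 0.01, 0.01, 0.01, 0.01, 0.01], gripper=[-1, -1, -1, -1, -1, -1, -1])

```text
clock: 8.27
eef_pos: [558.3, 227.1, 142.5]
tool_rot: [-3.137, 0.011, -1.505]
force: [1.3, 12.9, 3.2]
width: 23.1
```

```bash
python3 look.py scene 6 150 270 220 310
```

```text
[558.2680232  227.08999843 142.52631515] [-3.1370995   0.01123065 -1.50501728] [ 1.29919006 12.9319653   3.22672898] [2.87411758 0.19102392 0.07417871] 23.144559934321666
```

View pics/scene6.png

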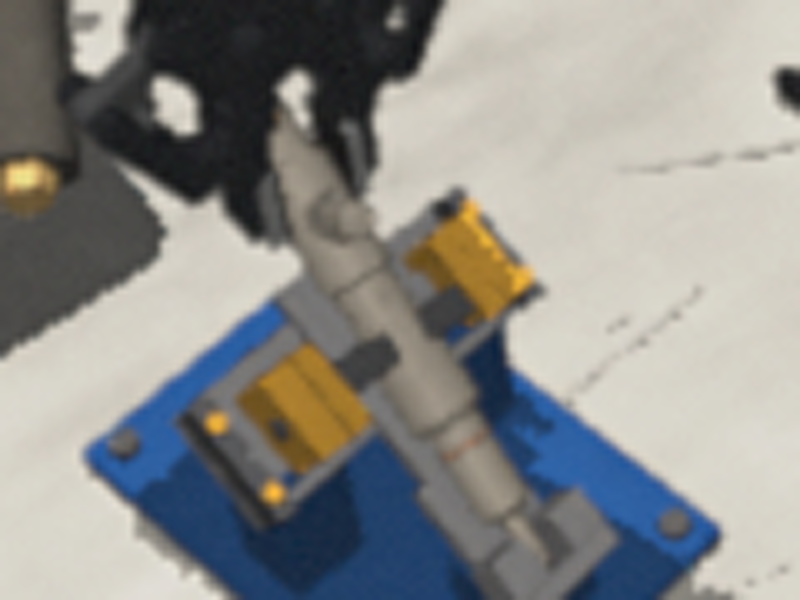

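>>> step_arm([
  [-3, 0, 0],
  [-6, -0.1, -0.1],
  [-9, -0.2, -0.2],
  [-12, -0.3, -0.3],
  [-15, -0.4, -0.4],
  [-18, -0.5, -0.5],
  [-21, -0.6, -0.5],
  [-24, -0.7, -0.5],
], yaw=[-0.02, -0.04, -0.06, -0.08, -0.1, -0.12, -0.14, -0.15], gripper=[-1, -1, -1, -1, -1, -1, -1, -1])

```text
clock: 8.98
eef_pos: [556.5, 240.2, 142.4]
tool_rot: [3.139, -0.003, -1.361]
force: [-3.5, -8.6, 11.1]
width: 23.3
```

>>> step_arm([
  [-2, 0, 0],
  [-4, 0, 0],
  [-6, 0, 0],
  [-8, 0.1, 0.1],
  [-10, 0.2, 0.1],
  [-12, 0.3, 0.2],
  [-14, 0.4, 0.2],
  [-14, 0.4, 0.2],
], yaw=[-0.015, -0.03, -0.045, -0.06, -0.075, -0.09, -0.1, -0.1], gripper=[-1, -1, -1, -1, -1, -1, -1, -1])

```text
clock: 9.65
eef_pos: [554.3, 248.3, 142.3]
tool_rot: [3.137, -0.008, -1.268]
force: [-0.2, -14.2, 13.9]
width: 23.0
```

```bash
python3 look.py scene 7 150 270 220 310
```

```text
[554.31919652 248.34732258 142.25707602] [ 3.1366022  -0.00830495 -1.26802352] [ -0.21627019 -14.23335982  13.9399363 ] [-2.89587117  0.52130294 -1.00878871] 22.984100877131905
```

View pics/scene7.png

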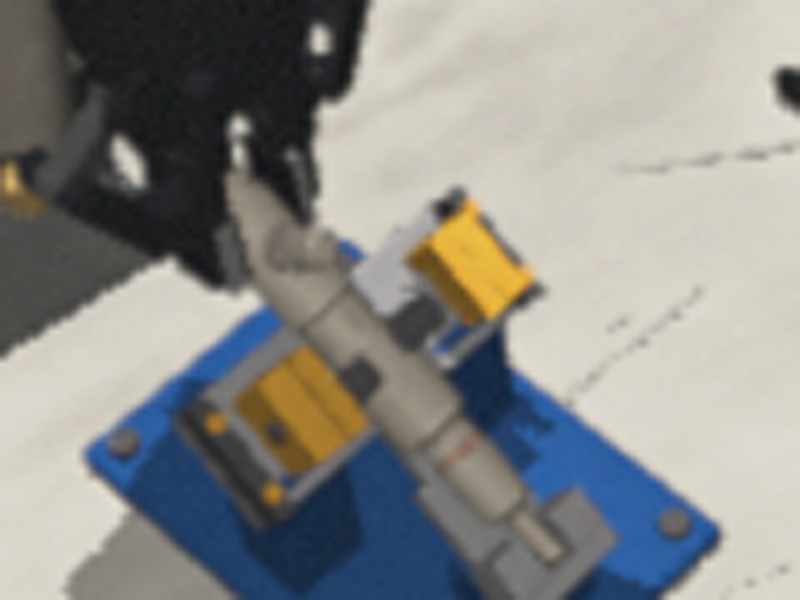

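>>> step_arm([
  [-2, 0, -0.3],
  [-4, 0, -0.5],
  [-6, 0, -0.7],
  [-8, 0, -0.7],
  [-10, 0.1, -0.6],
  [-12, 0.1, -0.6],
  [-12, 0.1, -0.6],
  [-12, 0.1, -0.6],
], yaw=[-0.01, -0.02, -0.03, -0.03, -0.03, -0.03, -0.03, -0.03], gripper=[-1, -1, -1, -1, -1, -1, -1, -1])

```text
clock: 10.37
eef_pos: [552.2, 255.8, 142.2]
tool_rot: [3.136, -0.015, -1.234]
force: [2.9, -20.4, 8.5]
width: 23.2
```

```bash
python3 look.py scene 8 150 270 220 310
```

```text
[552.22581361 255.79547687 142.17400373] [ 3.13628442 -0.01486647 -1.23436474] [  2.85479264 -20.38448095   8.48943475] [-4.77158915 -0.68431522  0.41496832] 23.19593591461837
```

View pics/scene8.png

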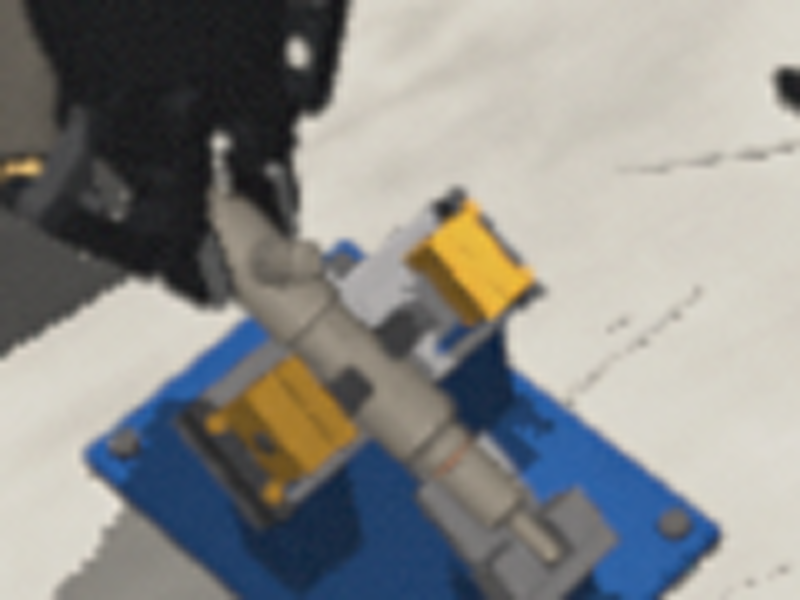

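>>> step_arm([
  [-1.5, 0, 0],
  [-3, 0, 0.1],
  [-4.5, 0, 0.1],
  [-6, 0.1, 0.1],
  [-6, 0.1, 0.1],
  [-6, 0.1, 0.1],
], yaw=[0, -0.01, -0.01, -0.02, -0.02, -0.02], gripper=[-1, -1, -1, -1, -1, -1])

```text
clock: 10.92
eef_pos: [551.6, 258.4, 142.2]
tool_rot: [3.136, -0.019, -1.216]
force: [5.4, -23.0, 8.6]
width: 23.7
```

```bash
python3 look.py scene 9 150 270 220 310
```

```text
[551.59799132 258.44972165 142.16439058] [ 3.13626742 -0.01871174 -1.21602696] [  5.44540978 -23.04383074   8.56476442] [-5.96581294 -1.28202884  0.49745944] 23.699539488623685
```

View pics/scene9.png

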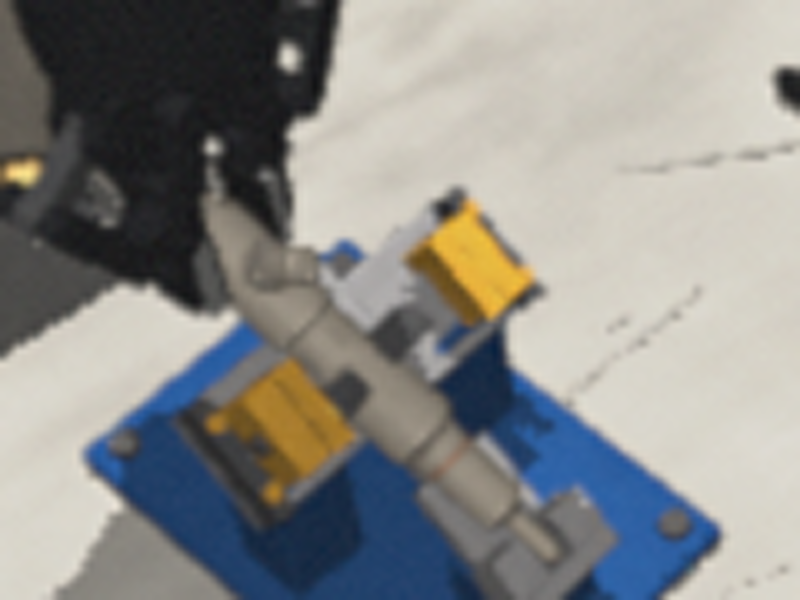

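```bash
cat > shoe.py <<'E'
from h import *
import sys
c=np.array([514.7,234.2]);a=np.radians(12.2);ex=np.array([np.cos(a),np.sin(a)]);ey=np.array([-ex[1],ex[0]])
for f in sys.argv[1:]:
    d=dict(np.load(f+".npz"));P=cloud(d);X=(P[...,:2]-c)@ex;Y=(P[...,:2]-c)@ey;Z=P[...,2]
    h=cv2.cvtColor(d["frame"],cv2.COLOR_RGB2HSV)
    b=(h[...,0]>12)&(h[...,0]<28)&(h[...,1]>140)&(abs(X)<50)&(abs(Y)<50)&(Z>80)&(Z-.7*X<130)
    L=b&(Y>0);Rr=b&(Y<0)
    print(f,"L",L.sum(),np.percentile(Y[L],[3,20,50,90]).round(1),"R",Rr.sum(),np.percentile(Y[Rr],[97,80,50,10]).round(1))
E
python3 shoe.py scene0 scene4 scene6 scene7 scene9 top0
```

```text
scene0 L 193 [21.4 26.7 32.8 40.9] R 135 [-21.5 -23.4 -28.1 -38.1]
scene4 L 193 [22.6 26.9 33.6 40.8] R 136 [-24.6 -26.7 -32.3 -41.8]
scene6 L 195 [22.4 27.1 33.9 40.7] R 138 [-28.1 -30.3 -34.9 -45. ]
scene7 L 192 [23.  27.8 34.5 42.4] R 152 [-28.2 -30.4 -34.7 -45.1]
scene9 L 194 [29.7 34.4 40.9 48.5] R 150 [-28.2 -30.1 -34.8 -44.8]
top0 L 127 [21.6 24.2 30.6 38.1] R 146 [-21.6 -25.8 -31.6 -39.9]
```

>>> step_arm([
  [4, 0, 0],
  [8, -0.2, 0],
  [12, -0.3, 0],
  [16, -0.4, 0],
  [20, -0.5, 0],
  [25, -0.6, 0],
  [29.5, -0.7, 0],
  [29.5, -0.7, 0],
], yaw=[0.02, 0.04, 0.06, 0.08, 0.1, 0.125, 0.15, 0.15], gripper=[-1, -1, -1, -1, -1, -1, -1, -1])

```text
clock: 11.63
eef_pos: [555.4, 245.0, 142.2]
tool_rot: [3.134, -0.001, -1.357]
force: [-7.7, -3.3, 11.8]
width: 23.2
```

```bash
python3 look.py scene 10 150 270 220 310; python3 shoe.py scene10
```

```text
[555.40193028 245.01252512 142.18692496] [ 3.13398931e+00 -1.13284144e-03 -1.35730552e+00] [-7.70707783 -3.31384302 11.77620002] [-0.93496596  1.74473094  0.64268734] 23.232630816736037
scene10 L 194 [30.2 34.7 41.3 48.6] R 152 [-28.2 -29.8 -34.8 -45. ]
```

View pics/scene10.png

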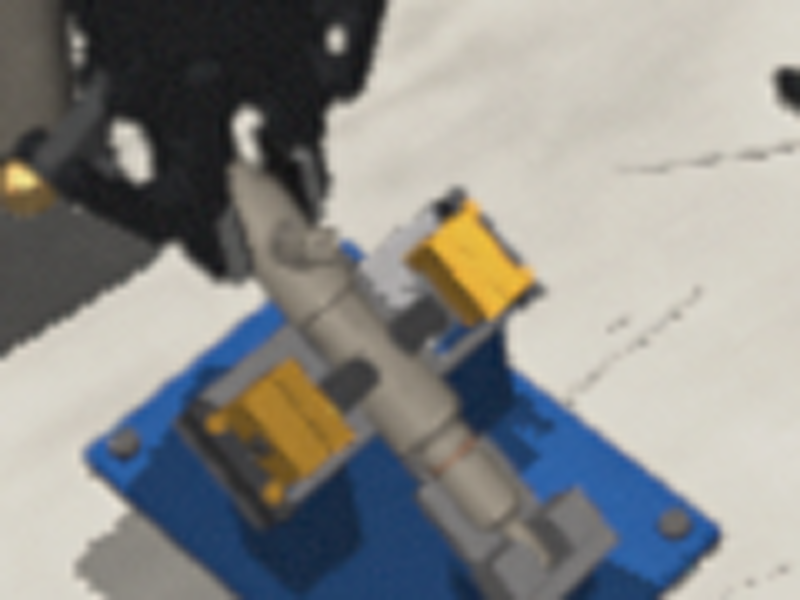

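>>> step_arm([
  [0.5, -0.2, -1],
  [1, -0.4, -2.5],
  [1, -0.8, -4.5],
  [1, -1.2, -6.5],
  [1, -1.6, -8.5],
  [1, -1.8, -10],
  [1, -1.8, -10],
], yaw=[0, 0, 0, 0, 0, 0, 0], gripper=[-1, -1, -1, -1, -1, -1, -1])

```text
clock: 12.27
eef_pos: [561.5, 245.2, 152.4]
tool_rot: [-3.141, -0.0, -1.358]
force: [1.0, -1.3, -6.2]
width: 23.2
```

```bash
python3 look.py scene 11 150 270 220 310; python3 shoe.py scene11
```

```text
[561.54304407 245.20937208 152.3985027 ] [-3.14052218e+00 -2.25284253e-04 -1.35828783e+00] [ 1.03420091 -1.29888459 -6.17197226] [-0.42737389 -0.39546447  0.2020048 ] 23.22723266733201
scene11 L 195 [29.8 34.4 41.  48.5] R 154 [-28.2 -30.  -35.  -44.6]
```

View pics/scene11.png

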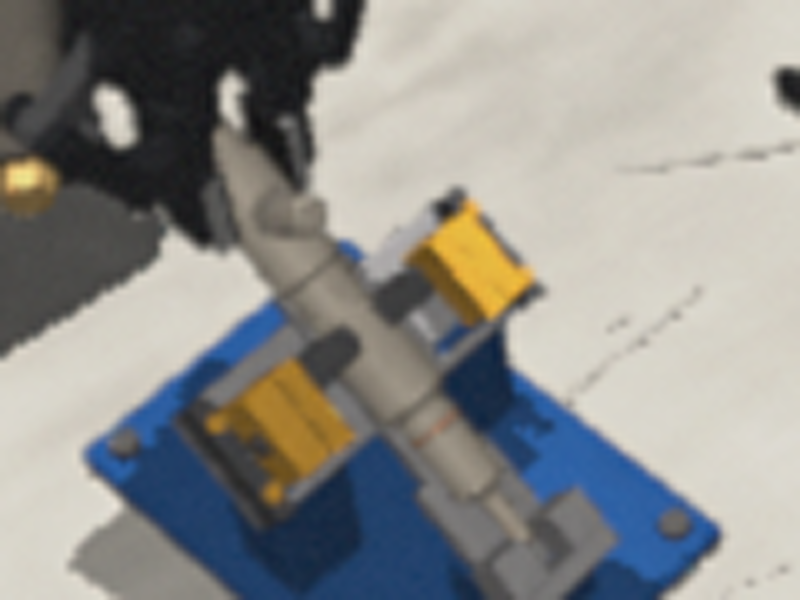

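>>> step_arm([
  [0, -1, -5],
  [0, -2, -12],
  [0, -4, -22],
  [0, -6, -36],
  [0, -6, -52],
  [0, -6, -70],
  [0, -6, -85],
  [0, -6, -85],
], yaw=[0, 0, 0, 0, 0, 0, 0, 0], gripper=[-1, -1, -1, -1, -1, -1, -1, -1])

```text
clock: 12.98
eef_pos: [569.0, 248.4, 241.9]
tool_rot: [-3.133, 0.003, -1.358]
force: [0.9, 1.0, -4.9]
width: 23.1
```

```bash
python3 look.py scene 12 100 300 150 300; python3 shoe.py scene12; python3 look.py wrist 12
```

```text
[569.00772066 248.36073779 241.8747528 ] [-3.13343919e+00  2.78294847e-03 -1.35804918e+00] [ 0.94195113  0.96572205 -4.9247412 ] [ 0.05503451 -0.28312116 -0.04048671] 23.143140740682377
scene12 L 190 [30.7 35.1 41.1 48.6] R 135 [-27.7 -30.9 -35.5 -45.4]
[568.1538771  247.83528777 239.90469528] [-3.13610057e+00  2.00785362e-03 -1.35799489e+00] [ 0.16359983 -0.39828256 -6.56960286] [ 0.06240101 -0.14322771 -0.00859512] 22.93266701593479
```

View pics/scene12.png

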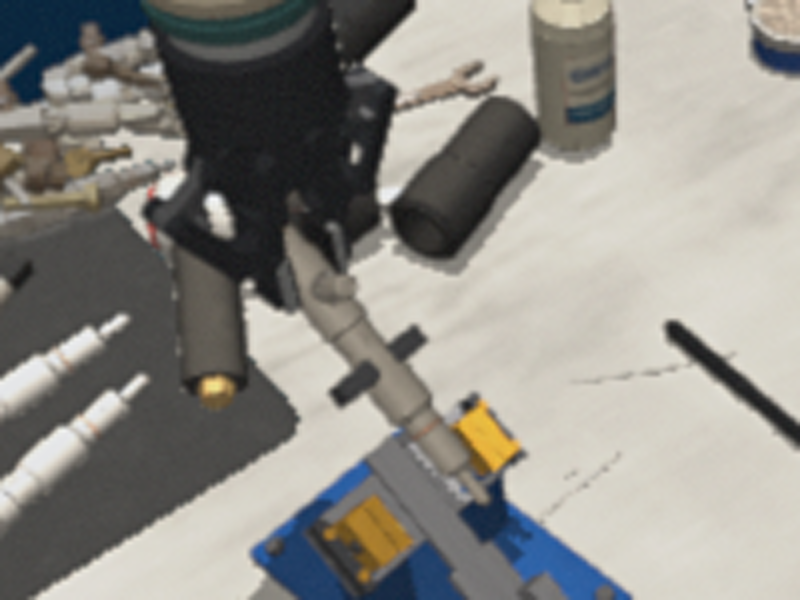

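View pics/wrist12.png

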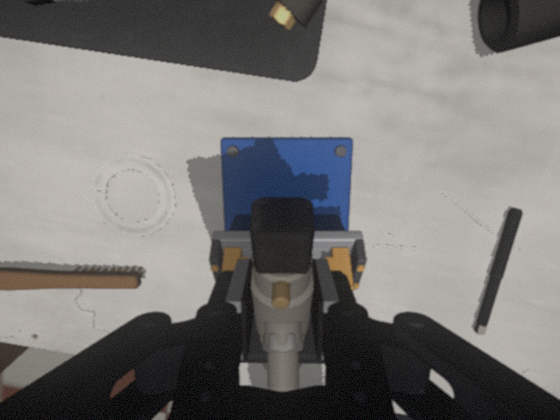

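Run:
```python
from h import *
for n in ["scene0","top0"]:
    d=dict(np.load(n+".npz"));P=cloud(d);Z=P[...,2]
    m=(Z>30)&(Z<38)&(abs(P[...,0]-500)<160)&(abs(P[...,1]+246)<115)
    Q=P[m][:,:2]; 
    for a in np.radians([-7,-8,-9]):
        e=np.array([np.cos(a),np.sin(a)]);f=np.array([-e[1],e[0]])
        A=(Q-[500,-246])@e;B=(Q-[500,-246])@f
        print(n,np.degrees(a),m.sum(),np.percentile(A,[1,99]).round(1),np.percentile(B,[1,99]).round(1))
    r=cv2.minAreaRect(Q.astype(np.float32)); print(r)
    fl=(Z>1)&(Z<9)&(abs(P[...,0]-500)<80)&(abs(P[...,1]+246)<60); print("floor z",np.median(Z[fl]))
```

```text
scene0 -7.0 673 [-127.4  128.5] [-84.   93.5]
scene0 -8.0 673 [-127.1  128.4] [-83.2  92.6]
scene0 -9.0 673 [-127.7  128.3] [-84.4  93.3]
((501.174560546875, -242.018798828125), (178.86422729492188, 257.3960876464844), 81.663818359375)
floor z 2.9756538562064634
top0 -7.0 682 [-127.7  128.2] [-85.2  92.6]
top0 -8.0 682 [-127.4  127.9] [-84.3  91.4]
top0 -9.0 682 [-127.8  128.2] [-84.6  92.2]
((501.04132080078125, -242.56886291503906), (176.2180633544922, 257.3956604003906), 81.92515563964844)
floor z 4.675052116483698
```

Run:
```python
from h import *
from cell import ctrl
s=ctrl.read_state(); print(rel(s,[527.2,-221,210],-1.714))
```

```text
[[449.2, 137.9, 28.3], np.float64(0.356)]
```

>>> step_arm([
  [10, 3, 0],
  [35, 10, 0],
  [68, 20, 0],
  [103, 31, 0],
  [138, 42, 0],
  [173, 53, 0],
  [208, 64, 0],
  [243, 74, 0],
], yaw=[0.02, 0.06, 0.1, 0.15, 0.2, 0.25, 0.3, 0.356], gripper=[-1, -1, -1, -1, -1, -1, -1, -1])

```text
clock: 13.75
eef_pos: [543.9, -9.1, 236.2]
tool_rot: [3.139, -0.001, -1.718]
force: [1.3, -0.4, -5.6]
width: 23.3
```

Run:
```python
from h import *
from cell import ctrl
s=ctrl.read_state(); print(s["eef_pos"],rel(s,[527.2,-221,210],-1.714),s["width"],s["force"])
```

```text
[543.94932917  -9.05908904 236.19335056] [[212.1, -14.5, 26.2], np.float64(-0.0041)] 23.327272005784646 [ 1.32433662 -0.37128125 -5.61514525]
```

>>> step_arm([
  [35, -3, 4],
  [70, -6, 8],
  [105, -8, 13],
  [140, -10, 18],
  [170, -12, 22],
  [190, -13, 26],
  [202, -14, 26],
  [202, -14, 26],
], yaw=[0, 0, 0, 0, 0, 0, 0, 0], gripper=[-1, -1, -1, -1, -1, -1, -1, -1])

```text
clock: 14.42
eef_pos: [528.9, -212.5, 210.3]
tool_rot: [3.14, -0.002, -1.72]
force: [0.4, -0.4, -5.4]
width: 23.2
```

```bash
python3 look.py scene 13 250 500 100 287
python3 - <<'E'
from h import *
from cell import ctrl
s=ctrl.read_state(); print(rel(s,[527.2,-221,140],-1.714),s["qd"].round(3))
E
```

```text
[ 528.92863451 -212.46525403  210.27637527] [ 3.13958891e+00 -1.97900602e-03 -1.72013455e+00] [ 0.35391369 -0.42107784 -5.40695439] [-0.06642908 -0.17260333 -0.01592251] 23.223617187854014
[[11.7, 0.9, 70.5], np.float64(-0.0034)] [-0.044 -0.012 -0.046  0.006 -0.02   0.005 -0.008]
```

View pics/scene13.png

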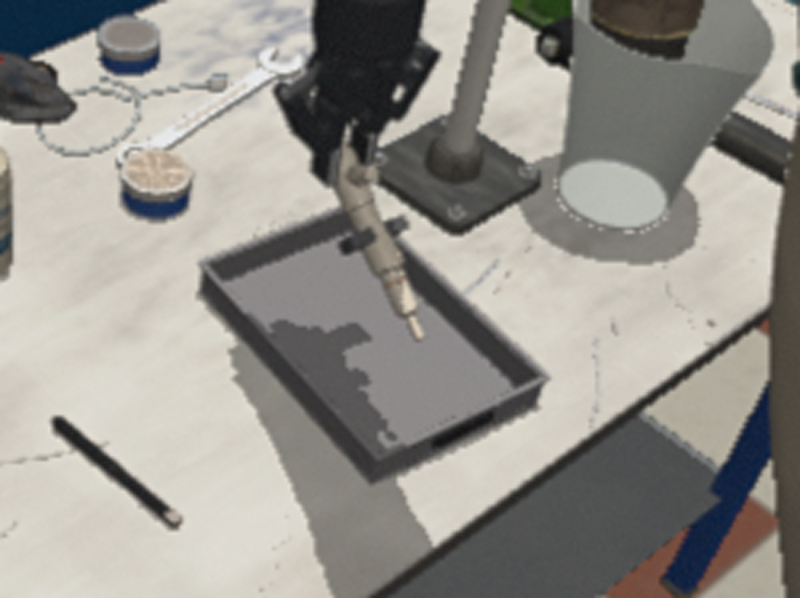

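>>> step_arm([
  [4, 0, 15],
  [8, 1, 35],
  [8, 1, 55],
  [8, 1, 70],
  [8, 1, 70],
  [8, 1, 70],
], yaw=[0, 0, 0, 0, 0, 0], gripper=[-1, -1, -1, -1, -1, -1])

```text
clock: 14.97
eef_pos: [528.7, -213.9, 140.8]
tool_rot: [3.14, 0.002, -1.712]
force: [0.6, 1.0, -5.8]
width: 23.5
```

```bash
python3 look.py wrist 14; python3 look.py top 14 280 440 150 290
python3 - <<'E'
from h import *
from cell import ctrl
s=ctrl.read_state(); print(rel(s,[527.2,-221,106],-1.714),s["qd"].round(3))
E
```

```text
[ 528.65361797 -213.89133248  140.76467362] [ 3.13972422e+00  1.73995521e-03 -1.71158924e+00] [ 0.57897983  1.01109979 -5.79782791] [-0.06445831 -0.17427412  0.03903146] 23.458134963660164
[ 529.43760143 -214.67664037  141.72346855] [-3.14101261e+00  8.70348011e-04 -1.71205933e+00] [-0.12104289  0.84151528 -6.42162302] [-0.07281322 -0.17538506  0.01709078] 23.324947933160765
[[6.1, 1.7, 36.3], np.float64(0.0016)] [ 0.006 -0.012  0.008 -0.006  0.002 -0.003  0.001]
```

View pics/wrist14.png

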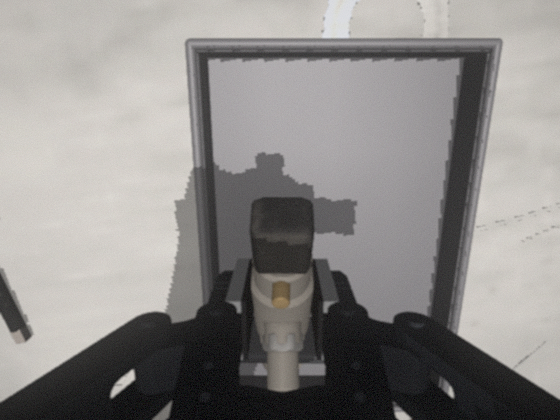

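View pics/top14.png

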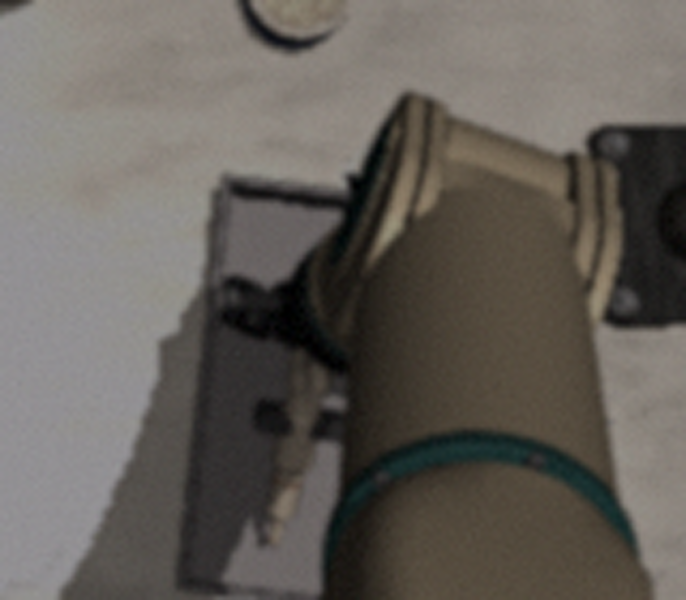

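Run:
```python
from h import *
d=dict(np.load("scene0.npz"));P=cloud(d)
m=(P[...,0]>520)&(P[...,0]<760)&(P[...,1]<-380)&(P[...,1]>-560)&(P[...,2]>20)
Q=P[m]
for z in range(20,500,40):
    q=Q[abs(Q[:,2]-z)<20]
    if len(q): print("pole z",z,len(q),np.percentile(q[:,:2],[3,97],axis=0).round(0).tolist())
d=dict(np.load("top14.npz"));P=cloud(d)
m=(P[...,2]>150)&(P[...,1]<-300)&(P[...,0]>300)
Q=P[m]
for x in range(320,760,40):
    q=Q[abs(Q[:,0]-x)<20]
    if len(q): print("arm x",x,len(q),"ymin",np.percentile(q[:,1],1).round(0),"z",np.percentile(q[:,2],[2,98]).round(0))
```

```text
pole z 20 157 [[524.0, -532.0], [629.0, -446.0]]
pole z 60 158 [[522.0, -534.0], [619.0, -455.0]]
pole z 100 164 [[522.0, -530.0], [618.0, -458.0]]
pole z 140 179 [[523.0, -525.0], [618.0, -459.0]]
pole z 180 260 [[523.0, -557.0], [616.0, -459.0]]
pole z 220 283 [[522.0, -529.0], [616.0, -458.0]]
pole z 260 321 [[522.0, -536.0], [616.0, -459.0]]
pole z 300 359 [[522.0, -535.0], [615.0, -459.0]]
pole z 340 682 [[523.0, -537.0], [620.0, -449.0]]
pole z 380 606 [[522.0, -544.0], [622.0, -452.0]]
pole z 420 258 [[522.0, -560.0], [574.0, -532.0]]
arm x 400 65 ymin -604.0 z [166. 197.]
arm x 440 432 ymin -649.0 z [151. 206.]
arm x 480 1282 ymin -661.0 z [155. 365.]
arm x 520 1591 ymin -545.0 z [166. 406.]
arm x 560 988 ymin -578.0 z [161. 411.]
arm x 600 1186 ymin -574.0 z [163. 396.]
arm x 640 111 ymin -479.0 z [231. 395.]
```

Run:
```python
from h import *
d=dict(np.load("top14.npz"));P=cloud(d);d0=dict(np.load("top0.npz"));P0=cloud(d0)
ch=(abs(P[...,2]-P0[...,2])>60)&(P[...,2]>100)
Q=P[ch]
for x in range(320,760,20):
    q=Q[abs(Q[:,0]-x)<10]
    if len(q): 
        i=np.argsort(q[:,1])[:max(1,len(q)//50)+3]
        print("arm x",x,len(q),"y",np.percentile(q[:,1],[1,50,99]).round(0),"z at ymin",np.median(q[i,2]).round(0))
n=P0[(P0[...,2]>60)&(P0[...,0]>560)&(P0[...,0]<700)&(P0[...,1]<-400)&(P0[...,1]>-500)]
for z in range(60,450,40):
    q=n[abs(n[:,2]-z)<20]
    if len(q):print(z,len(q),np.percentile(q[:,:2],[3,97],axis=0).round())
```

```text
arm x 320 3157 y [-163. -110.  -60.] z at ymin 824.0
arm x 340 3161 y [-170. -115.  -66.] z at ymin 811.0
arm x 360 2620 y [-173. -116.  -73.] z at ymin 794.0
arm x 380 1995 y [-185. -126.  -81.] z at ymin 733.0
arm x 400 1418 y [-196. -143. -112.] z at ymin 699.0
arm x 420 1044 y [-203. -152. -120.] z at ymin 658.0
arm x 440 892 y [-211. -161. -132.] z at ymin 627.0
arm x 460 747 y [-219. -168. -139.] z at ymin 598.0
arm x 480 814 y [-239. -181.  263.] z at ymin 540.0
arm x 500 886 y [-246. -189.  184.] z at ymin 537.0
arm x 520 886 y [-253. -184. -154.] z at ymin 522.0
arm x 540 754 y [-260. -185. -151.] z at ymin 499.0
arm x 560 391 y [-259. -199. -174.] z at ymin 489.0
arm x 580 55 y [-206. -189. -182.] z at ymin 487.0
60 35 [[ 596. -477.]
 [ 617. -459.]]
100 78 [[ 595. -475.]
 [ 619. -459.]]
140 74 [[ 596. -477.]
 [ 617. -459.]]
180 91 [[ 595. -475.]
 [ 618. -459.]]
220 108 [[ 596. -476.]
 [ 618. -459.]]
260 116 [[ 596. -476.]
 [ 620. -459.]]
300 68 [[ 596. -473.]
 [ 617. -459.]]
340 258 [[ 585. -498.]
 [ 625. -448.]]
380 560 [[ 587. -488.]
 [ 630. -450.]]
```

>>> step_arm([
  [2, 0, 6],
  [4, 0, 12],
  [5, 0, 18],
  [5, 0, 24],
  [5, 0, 28],
  [5, 0, 31],
  [5, 0, 31],
], yaw=[0, 0, 0, 0, 0, 0, 0], gripper=[-1, -1, -1, -1, -1, -1, -1])

```text
clock: 15.65
eef_pos: [527.5, -220.9, 109.3]
tool_rot: [3.14, 0.0, -1.714]
force: [-0.1, 0.8, -6.1]
width: 23.2
```

```bash
python3 look.py scene 15 300 450 130 243
```

```text
[ 527.45118556 -220.89539553  109.31208324] [ 3.14008798e+00  4.77813745e-04 -1.71406170e+00] [-0.06983333  0.7554145  -6.08262591] [-0.03977094 -0.12668964 -0.02335763] 23.21905311333685
```

View pics/scene15.png

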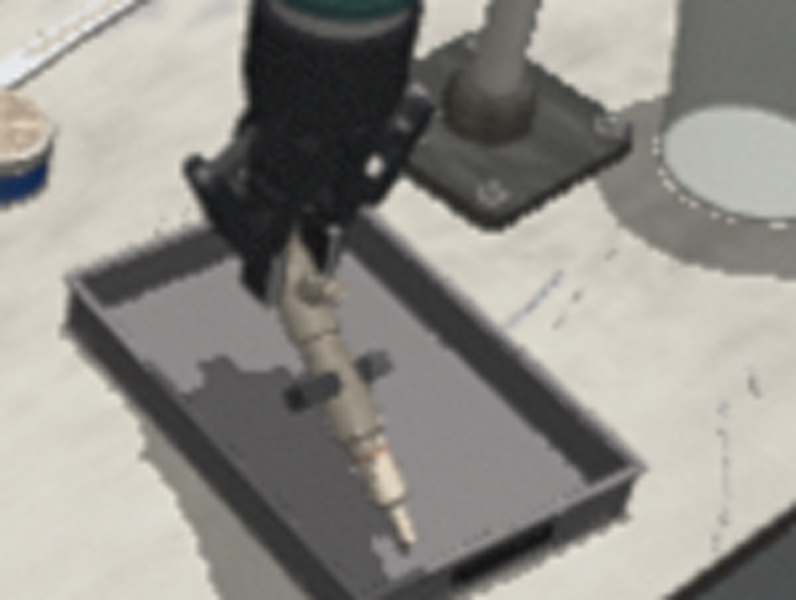

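>>> step_arm([
  [0, 0, 2],
  [0, -0.5, 4],
  [0, -2, 6.5],
  [0, -3, 8.5],
  [0, -4.5, 10.5],
  [0, -5.5, 12.5],
  [0, -7, 14.5],
  [0, -7, 14.5],
], yaw=[0, 0, 0, 0, 0, 0, 0, 0], gripper=[-1, -1, -1, -1, -1, -1, -1, -1])

```text
clock: 16.37
eef_pos: [535.8, -222.3, 95.8]
tool_rot: [-3.14, -0.0, -1.714]
force: [2.1, 0.3, 1.6]
width: 23.5
```

```bash
python3 look.py wrist 16; python3 look.py scene 16 300 450 130 243
```

```text
[ 535.81888947 -222.26839053   95.78056699] [-3.14008222e+00 -1.71001409e-04 -1.71367777e+00] [2.1418194  0.34943114 1.63974139] [ 0.11816345  0.24353204 -0.06513133] 23.48435618736376
[ 535.7284426  -222.27508897   95.92572807] [-3.14005021e+00 -1.57525679e-04 -1.71384074e+00] [ 2.7059271  -0.68181534  1.92183251] [ 0.16618603  0.22138757 -0.10625954] 23.178931563181912
```

View pics/wrist16.png

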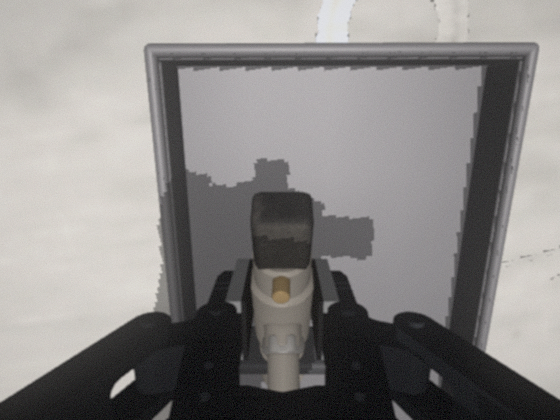

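View pics/scene16.png

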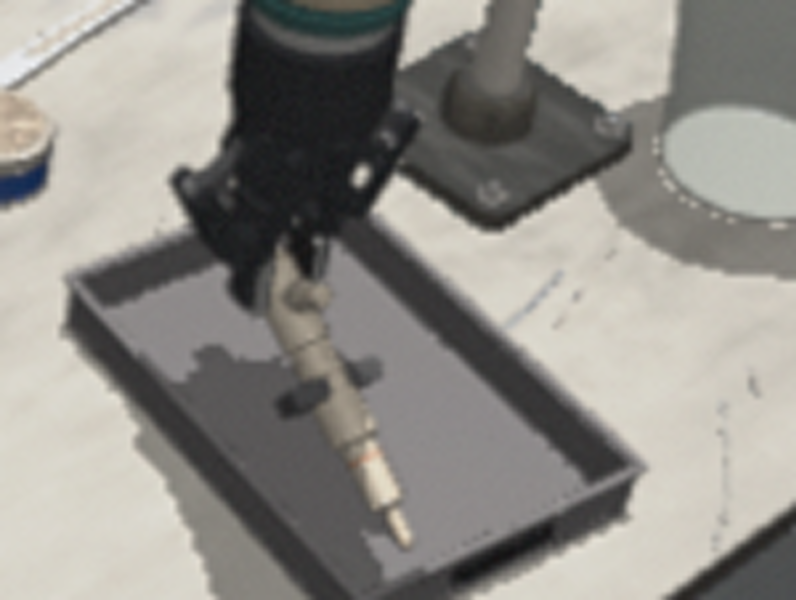

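>>> step_arm([
  [0, -1.8, 3],
  [0, -3.5, 6],
  [0, -5, 9],
  [0, -6.5, 12],
  [0, -7.8, 15],
  [0, -9, 18],
  [0, -10, 21],
  [0, -10.8, 24],
], yaw=[0, 0, 0, 0, 0, 0, 0, 0], gripper=[-1, -1, -1, -1, -1, -1, -1, -1])

```text
clock: 17.13
eef_pos: [546.2, -223.8, 71.5]
tool_rot: [-3.141, -0.0, -1.714]
force: [4.9, -0.6, 1.4]
width: 23.6
```

>>> step_arm([
  [0, -1, 3],
  [0, -2, 6],
  [0, -3, 9],
  [0, -4, 12],
  [0, -4.7, 15],
  [0, -5.3, 18],
  [0, -5.8, 20],
  [0, -5.8, 20],
], yaw=[0, 0, 0, 0, 0, 0, 0, 0], gripper=[-1, -1, -1, -1, -1, -1, -1, -1])

```text
clock: 17.8
eef_pos: [550.9, -224.4, 51.1]
tool_rot: [3.14, 0.0, -1.714]
force: [1.6, -1.5, 0.9]
width: 23.3
```

```bash
python3 look.py wrist 17; python3 look.py scene 17 300 450 130 243
```

```text
[ 550.87120384 -224.409014     51.10893274] [ 3.14048194e+00  2.04102837e-04 -1.71401296e+00] [ 1.63883107 -1.51210055  0.88957304] [ 0.06231493 -0.02306036 -0.03934179] 23.2717827479743
[ 550.8216463  -224.4206539    51.32244642] [ 3.14049083e+00  1.86867308e-04 -1.71403040e+00] [ 1.99493708 -0.53757498  0.97802042] [ 0.08505481 -0.07670469 -0.06119856] 23.456626523126648
```

View pics/wrist17.png

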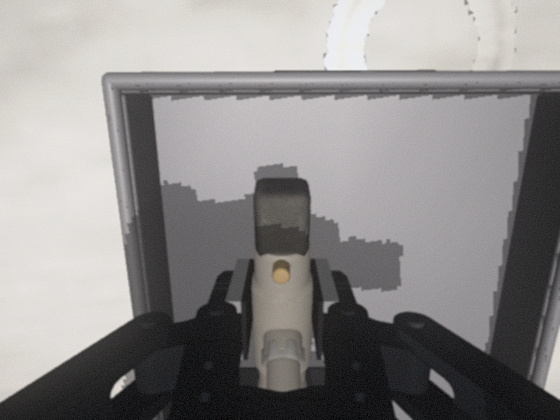

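View pics/scene17.png

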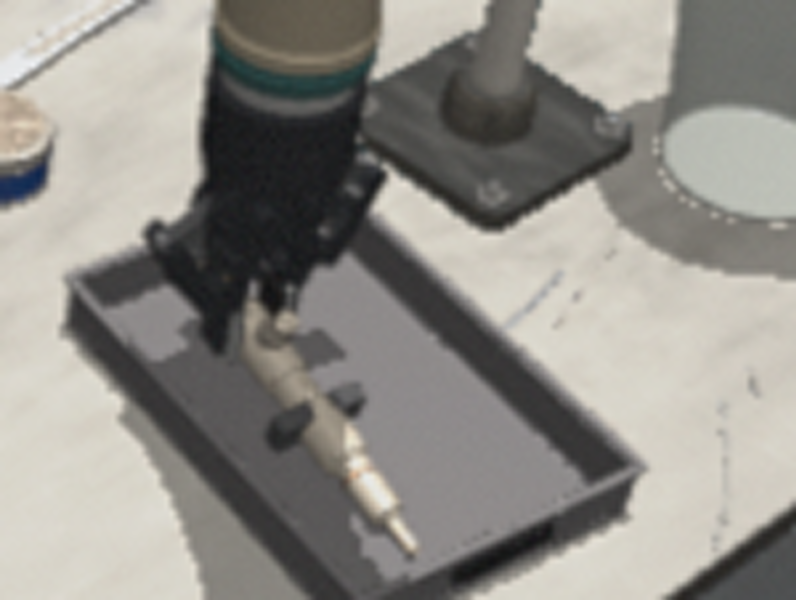

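>>> step_arm([
  [0, -0.5, 3],
  [0, -0.9, 6],
  [0, -1.2, 9],
  [0, -1.5, 12],
  [0, -1.7, 14],
  [0, -1.8, 16],
  [0, -1.8, 17],
  [0, -1.8, 17],
], yaw=[0, 0, 0, 0, 0, 0, 0, 0], gripper=[-1, -1, -1, -1, -1, -1, -1, -1])

```text
clock: 18.57
eef_pos: [555.2, -225.1, 35.2]
tool_rot: [-3.137, -0.0, -1.714]
force: [6.3, 0.3, 4.7]
width: 23.0
```

```bash
python3 look.py wrist 18; python3 look.py scene 18 300 450 130 243
```

```text
[ 555.22420168 -225.0948327    35.18243347] [-3.13727887e+00 -4.48907271e-04 -1.71367046e+00] [6.29536723 0.25249502 4.7144533 ] [ 0.04418368 -0.6954379  -0.02202442] 22.967493431490805
[ 555.16940672 -225.10476747   35.23376877] [-3.13734992e+00 -4.61395414e-04 -1.71368292e+00] [ 5.95398644 -0.78783969  4.06975545] [ 0.04027992 -0.740052   -0.02222581] 23.414837354147767
```

View pics/wrist18.png

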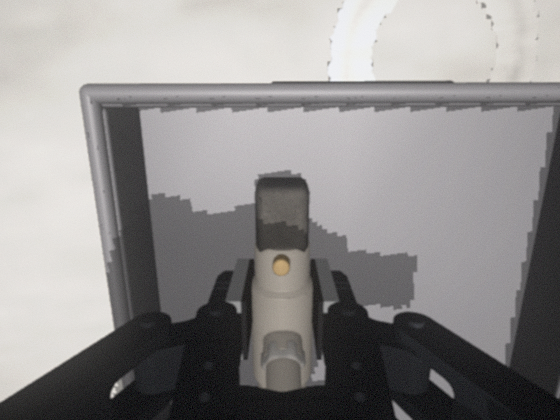

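View pics/scene18.png

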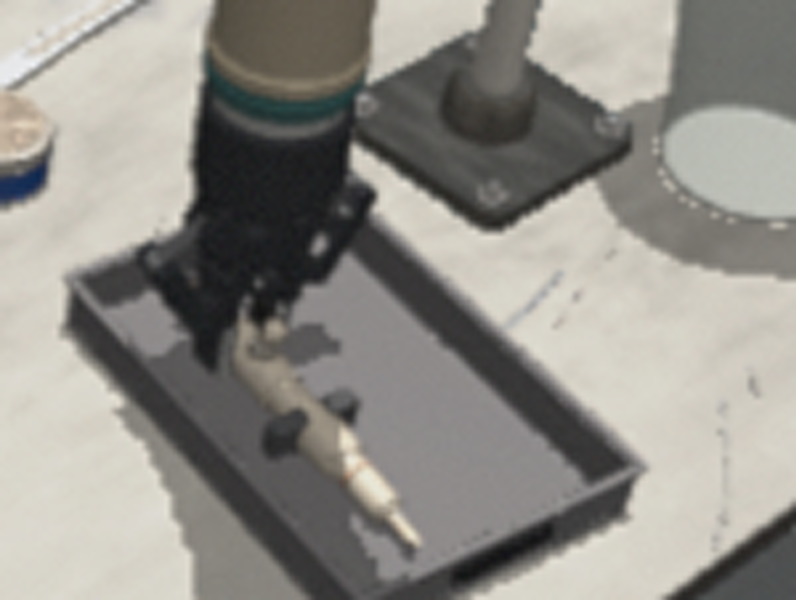

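>>> step_arm([
  [0, 0, 1],
  [0, 0, 2],
  [0, 0, 3],
  [0, 0, 3],
  [0, 0, 3],
], yaw=[0, 0, 0, 0, 0], gripper=[-1, -1, -1, -1, -1])

```text
clock: 19.08
eef_pos: [555.7, -225.2, 32.5]
tool_rot: [-3.136, -0.001, -1.714]
force: [6.2, -0.6, 4.5]
width: 23.5
```

```bash
python3 look.py wrist 19;  python3 - <<'E'
from h import *
d=dict(np.load("wrist19.npz"));P=cloud(d)
K=d["intrinsics"]
for (u,v) in [(282,185),(282,200),(282,220),(282,240),(282,255),(282,280),(282,300),(282,315)]:
    print(u,v,np.nanmedian(P[v-1:v+2,u-4:u+5].reshape(-1,3),axis=0).round(1))
print("floor",np.nanmedian(P[130:150,200:400,2]))
E
```

```text
[ 555.73160647 -225.21570818   32.45924872] [-3.13613821e+00 -6.30289031e-04 -1.71372867e+00] [ 6.15492029 -0.56266222  4.47325986] [-0.00255851 -0.80796811 -0.04487048] 23.52497265513141
282 185 [ 599.8 -230.    26.3]
282 200 [ 594.9 -229.4   27.9]
282 220 [ 587.8 -228.3   27.6]
282 240 [ 580.3 -227.3   27.7]
282 255 [ 576.9 -226.8   33. ]
282 280 [ 565.8 -225.2   29.6]
282 300 [ 558.9 -224.2   31.3]
282 315 [ 552.8 -223.3   31.5]
floor 4.762772326127731
```

>>> step_arm([
  [0, 0, 0.5],
  [0, 0, 1],
  [0, 0, 1.5],
  [0, 0, 1.5],
  [0, 0, 1.5],
], yaw=[0, 0, 0, 0, 0], gripper=[-1, -1, -1, -1, -1])

```text
clock: 19.55
eef_pos: [556.0, -225.3, 31.2]
tool_rot: [-3.136, -0.001, -1.714]
force: [6.4, -0.4, 5.3]
width: 23.4
```

```bash
python3 look.py wrist 20;  python3 - <<'E'
from h import *
d=dict(np.load("wrist20.npz"));P=cloud(d)
for (u,v) in [(282,185),(282,200),(282,220),(282,240),(282,280),(282,300),(282,315)]:
    print(u,v,np.nanmedian(P[v-1:v+2,u-4:u+5].reshape(-1,3),axis=0).round(1))
print("floor",np.nanmedian(P[130:150,200:400,2]))
E
```

```text
[ 555.96574269 -225.26071604   31.20151786] [-3.13566907e+00 -6.58197215e-04 -1.71370424e+00] [ 6.35520278 -0.37589054  5.285403  ] [ 0.03814734 -0.76324549 -0.06359201] 23.355861198496026
282 185 [ 599.9 -230.1   24.6]
282 200 [ 594.9 -229.3   25.7]
282 220 [ 587.7 -228.3   25.9]
282 240 [ 580.4 -227.3   25.7]
282 280 [ 566.1 -225.2   28.1]
282 300 [ 559.1 -224.2   30.1]
282 315 [ 553.1 -223.3   30.2]
floor 4.757794140014454
```

>>> step_arm([
  [0, 0, 0.4],
  [0, 0, 0.7],
  [0, 0, 0.7],
  [0, 0, 0.7],
  [0, 0, 0.7],
  [0, 0, 0.7],
  [0, 0, 0.7],
  [0, 0, 0.7],
], yaw=[0, 0, 0, 0, 0, 0, 0, 0], gripper=[-1, -1, -0.4, -0.3, -0.2, -0.1, 0, 0])

```text
clock: 20.27
eef_pos: [552.5, -224.7, 29.2]
tool_rot: [3.141, 0.0, -1.714]
force: [-0.1, 0.6, -0.6]
width: 42.9
```

```bash
python3 look.py wrist 21;  python3 - <<'E'
from h import *
d=dict(np.load("wrist21.npz"));P=cloud(d)
for (u,v) in [(282,185),(282,200),(282,220),(282,240),(282,280),(282,300),(282,315)]:
    print(u,v,np.nanmedian(P[v-1:v+2,u-4:u+5].reshape(-1,3),axis=0).round(1))
E
```

```text
[ 552.52125099 -224.72611694   29.19938728] [ 3.14052985e+00  1.23165168e-04 -1.71414226e+00] [-0.14328112  0.60740749 -0.61756249] [0.00229817 0.01292863 0.02815733] 42.92007219459429
282 185 [ 597.1 -229.7   25.3]
282 200 [ 591.8 -228.9   25. ]
282 220 [ 584.7 -227.9   25.2]
282 240 [ 577.8 -226.9   25.9]
282 280 [ 563.3 -224.8   27.6]
282 300 [ 556.6 -223.9   29.8]
282 315 [ 550.7 -222.9   29.6]
```

View pics/wrist21.png

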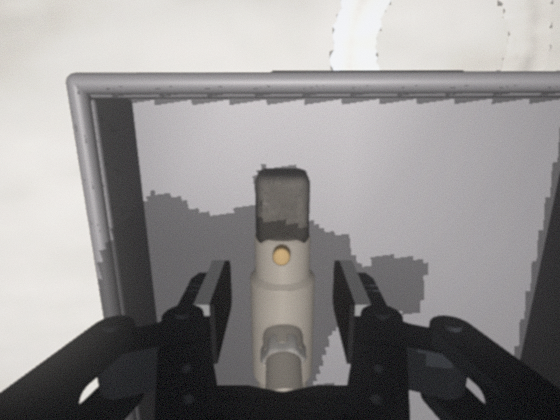

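>>> step_arm([
  [0, 0, -10],
  [0, 0, -30],
  [0, 0, -60],
  [0, 0, -95],
  [0, 0, -130],
  [0, 0, -150],
  [0, 0, -150],
], yaw=[0, 0, 0, 0, 0, 0, 0], gripper=[0, 0, 0, 0, 0, 0, 0])

```text
clock: 20.9
eef_pos: [555.9, -226.0, 185.5]
tool_rot: [-3.132, -0.002, -1.714]
force: [0.3, -0.5, -0.0]
width: 42.4
```

Run:
```python
from h import *
from cell import ctrl
s=ctrl.read_state(); print(s["eef_pos"],rel(s,[519.5,12,180],-1.466))
```

```text
[ 555.9379551  -226.03692532  185.4504493 ] [[-230.4, 70.1, 5.5], np.float64(-0.2482)]
```

>>> step_arm([
  [-20, 6, 0],
  [-55, 17, 0],
  [-90, 28, 0],
  [-125, 38, 0],
  [-160, 49, 0],
  [-195, 60, 0],
  [-228, 70, 0],
  [-228, 70, 0],
], yaw=[-0.03, -0.07, -0.11, -0.15, -0.19, -0.23, -0.248, -0.248], gripper=[0, 0, 0, 0, 0, 0, 0, 0])

```text
clock: 21.57
eef_pos: [514.5, 19.7, 179.4]
tool_rot: [3.14, 0.005, -1.454]
force: [0.1, 0.8, -0.0]
width: 42.8
```

>>> step_arm([
  [0, 0, 10],
  [0, 0, 20],
  [0, 0, 30],
  [0, 0, 30],
], yaw=[0, 0, 0, 0], gripper=[0, 0, 0, 0])

```text
clock: 21.9
eef_pos: [514.7, 9.0, 146.9]
tool_rot: [3.137, -0.001, -1.469]
force: [0.1, -0.2, -0.6]
width: 42.6
```

```bash
python3 look.py scene 22 300 450 130 243; python3 look.py top 22; python3 look.py wrist 22
python3 - <<'E'
from h import *
for n in ["wrist22","top22","top0"]:
    d=dict(np.load(n+".npz"));P=cloud(d);g=d["frame"].max(-1)
    m=(g<70)&(P[...,2]>4)&(P[...,2]<22)&(abs(P[...,0]-520)<85)&(abs(P[...,1]-12)<25)
    Q=P[m]; 
    if m.sum()>20: print(n,m.sum(),cv2.minAreaRect(Q[:,:2].astype(np.float32)),np.percentile(Q[:,0],[1,99]),np.median(Q,0))
E
```

```text
[514.72904369   8.99202253 146.91774495] [ 3.13684183e+00 -6.41164125e-04 -1.46884207e+00] [ 0.10560734 -0.24627561 -0.59687407] [-0.0232558   0.00075359  0.05840152] 42.581171475950505
[515.1970858    9.16818838 147.74705886] [ 3.13786423e+00 -5.24842448e-04 -1.46871792e+00] [-0.27079194 -0.71499981 -0.70712791] [-0.00674426 -0.02920597  0.00158495] 42.7528969058625
[515.78660603   9.43828266 148.47032728] [ 3.13939634e+00 -4.04444128e-04 -1.46839158e+00] [ 0.52810133 -0.09239276  0.24567544] [-0.02766576 -0.01701648 -0.06577165] 42.79109251705865
wrist22 2723 ((524.1598510742188, 12.653268814086914), (129.2248992919922, 12.220820426940918), 5.93909215927124) [461.91308986 587.39705361] [531.79153654  12.9889802   12.12306464]
top0 176 ((523.8955688476562, 13.197296142578125), (126.27323150634766, 10.332266807556152), 5.886172771453857) [461.31685865 585.50030597] [527.19274643  13.2840757   11.727341  ]
```

View pics/wrist22.png

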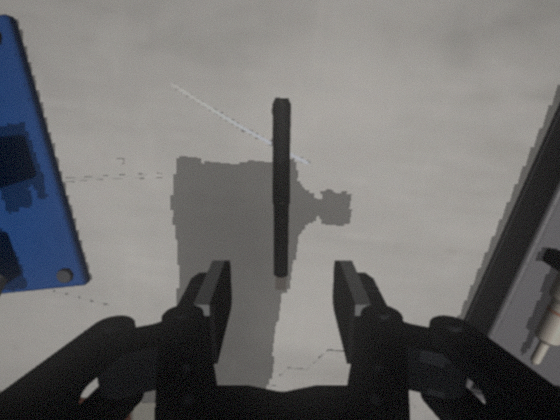

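View pics/scene22.png

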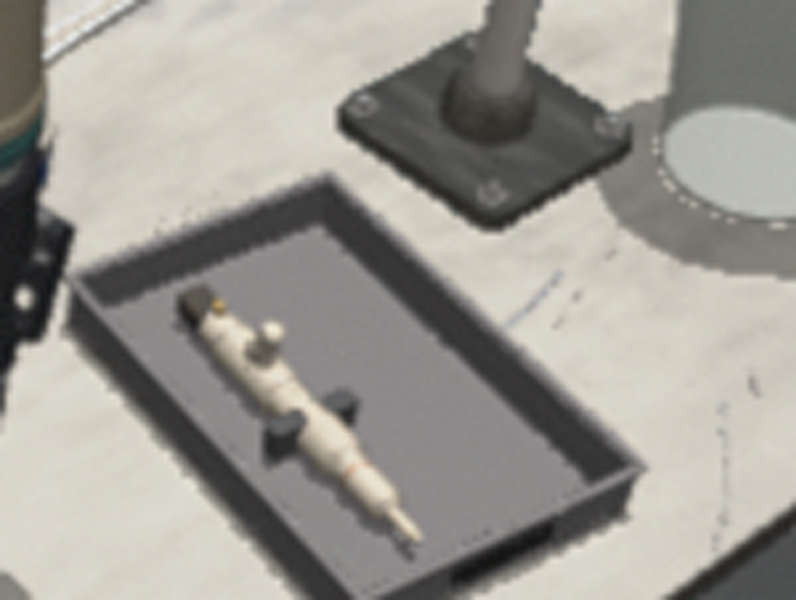

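Run:
```python
from h import *
from cell import ctrl
s=ctrl.read_state(); print(s["eef_pos"],rel(s,[519,12.2,27],-1.468))
```

```text
[516.22846756   9.69895378 149.01283877] [[-2.2, -3.0, 122.0], np.float64(-0.0001)]
```

>>> step_arm([
  [-1, -1, 20],
  [-2, -2, 50],
  [-2, -2.5, 80],
  [-2, -2.5, 100],
  [-2, -2.5, 110],
  [-2, -2.5, 110],
  [-2, -2.5, 110],
], yaw=[0, 0, 0, 0, 0, 0, 0], gripper=[0, 0, 0, 0, 0, 0, 0])

```text
clock: 22.63
eef_pos: [518.9, 12.8, 39.8]
tool_rot: [-3.141, -0.0, -1.467]
force: [0.9, -0.0, 1.0]
width: 42.9
```

```bash
python3 look.py wrist 23
python3 - <<'E'
from h import *
from cell import ctrl
s=ctrl.read_state(); print(s["eef_pos"],rel(s,[519,12.2,27],-1.468))
E
```

```text
[518.88542579  12.79974689  39.78287493] [-3.14147866e+00 -9.65679469e-05 -1.46662080e+00] [ 0.86872472 -0.04613058  1.02497033] [-0.00897203  0.0557712   0.01475587] 42.862579133285855
[519.44771113  12.89525311  40.44788443] [[0.6, 0.5, 13.4], np.float64(0.0015)]
```

View pics/wrist23.png

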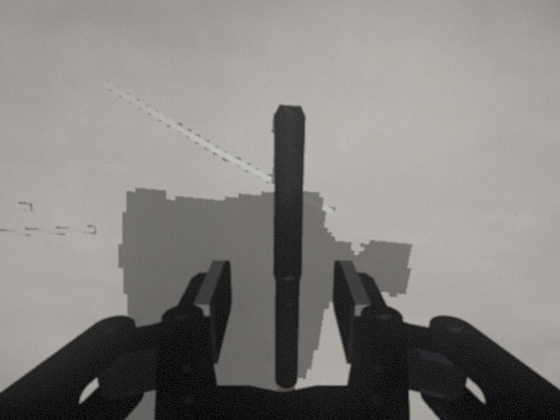

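>>> step_arm([
  [1, 0, 5],
  [1.2, 0, 10],
  [1.2, 0, 13],
  [1.2, 0, 13],
], yaw=[0, 0, 0, 0], gripper=[0, 0, 0, 0])

```text
clock: 23.02
eef_pos: [518.6, 11.9, 26.3]
tool_rot: [3.141, 0.0, -1.466]
force: [0.3, 0.5, -0.8]
width: 42.6
```

>>> step_arm([
  [0, 0, 0],
  [0, 0, 0],
  [0, 0, 0],
  [0, 0, 0],
  [0, 0, 0],
  [0, 0, 0],
  [0, 0, 0],
], yaw=[0, 0, 0, 0, 0, 0, 0], gripper=[-0.3, -0.5, -0.7, -1, -1, -1, -1])

```text
clock: 23.6
eef_pos: [518.9, 11.9, 26.9]
tool_rot: [-3.141, -0.0, -1.466]
force: [-0.9, -0.2, 6.4]
width: 9.3
```

>>> step_arm([
  [0, 0, -3],
  [0, 0, -10],
  [0, 0, -20],
  [0, 0, -40],
  [0, 0, -70],
  [0, 0, -100],
  [0, 0, -120],
  [0, 0, -120],
], yaw=[0, 0, 0, 0, 0, 0, 0, 0], gripper=[-1, -1, -1, -1, -1, -1, -1, -1])

```text
clock: 24.27
eef_pos: [521.4, 12.0, 151.2]
tool_rot: [-3.133, -0.0, -1.466]
force: [-0.1, -0.4, -0.9]
width: 9.3
```

```bash
python3 look.py wrist 24
python3 - <<'E'
from h import *
from cell import ctrl
s=ctrl.read_state()
c=np.array([500.5,-242.5]);a=np.radians(-8.2);e=np.array([np.cos(a),np.sin(a)]);f=np.array([-e[1],e[0]])
t=c-38*f; print(t,rel(s,[*t,145],-1.714))
E
```

```text
[521.42485528  12.02311652 151.24486726] [-3.13308193e+00 -3.56721585e-04 -1.46616751e+00] [-0.06936324 -0.35201012 -0.94172403] [-0.07600717 -0.04261702  0.07023426] 9.331075962910583
[ 495.08010052 -280.11149677] [[287.9, 55.7, 4.3], np.float64(0.2479)]
```

View pics/wrist24.png

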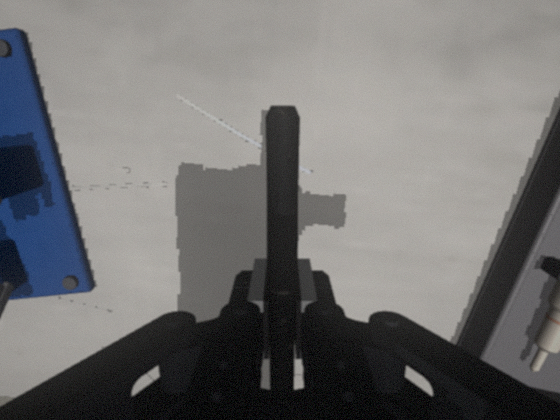

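>>> step_arm([
  [10, 2, 0],
  [40, 8, 0],
  [78, 15, 0],
  [116, 22, 0],
  [154, 30, 0],
  [192, 37, 0],
  [228, 44, 0],
  [262, 50, 0],
], yaw=[0.03, 0.07, 0.11, 0.15, 0.19, 0.22, 0.248, 0.248], gripper=[-1, -1, -1, -1, -1, -1, -1, -1])

```text
clock: 24.98
eef_pos: [494.0, -256.6, 145.0]
tool_rot: [3.138, 0.0, -1.718]
force: [-0.6, 0.2, 0.0]
width: 9.0
```

Run:
```python
from h import *
from cell import ctrl
s=ctrl.read_state()
print(s["eef_pos"],rel(s,[495,-280,145],-1.714),s["width"])
```

```text
[ 494.03489265 -256.63830895  144.95478912] [[23.0, -4.4, -0.0], np.float64(-0.0042)] 8.985108359670368
```

>>> step_arm([
  [12, -1, 0],
  [18, -1, 10],
  [18, -1, 30],
  [18, -1, 50],
  [18, -1, 65],
  [18, -1, 75],
  [18, -1, 75],
  [18, -1, 75],
], yaw=[0, 0, 0, 0, 0, 0, 0, 0], gripper=[-1, -1, -1, -1, -1, -1, -1, -1])

```text
clock: 25.65
eef_pos: [494.4, -270.7, 70.5]
tool_rot: [3.14, 0.001, -1.713]
force: [-0.3, -0.7, -0.4]
width: 9.4
```

```bash
python3 look.py wrist 25; python3 look.py scene 25 300 450 130 243
python3 - <<'E'
from h import *
from cell import ctrl
s=ctrl.read_state()
print(s["eef_pos"],rel(s,[495,-280,31],-1.714),s["width"])
E
```

```text
[ 494.37796959 -270.68706885   70.53001873] [ 3.13950984e+00  1.10763830e-03 -1.71314834e+00] [-0.25940314 -0.72248869 -0.44934381] [-0.00510934 -0.02196982 -0.05301089] 9.397052655827448
[ 494.936159   -271.22032445   71.38352834] [ 3.14123130e+00  3.74724591e-04 -1.71332526e+00] [-0.34453588 -0.04558324 -0.16532545] [-0.01937202  0.02088816 -0.01655513] 9.023438404087008
[ 495.33316938 -271.5961232    71.96859059] [[8.4, -0.9, 41.0], np.float64(0.0005)] 9.092081171192822
```

View pics/wrist25.png

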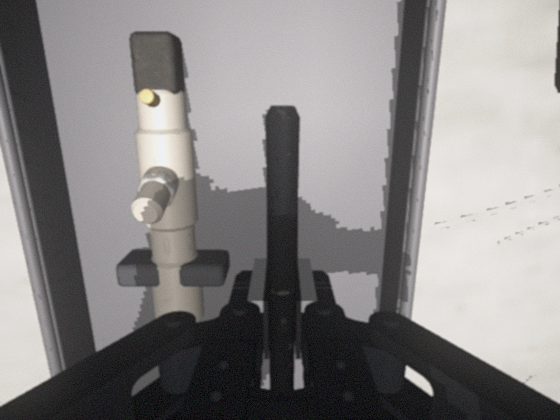

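View pics/scene25.png

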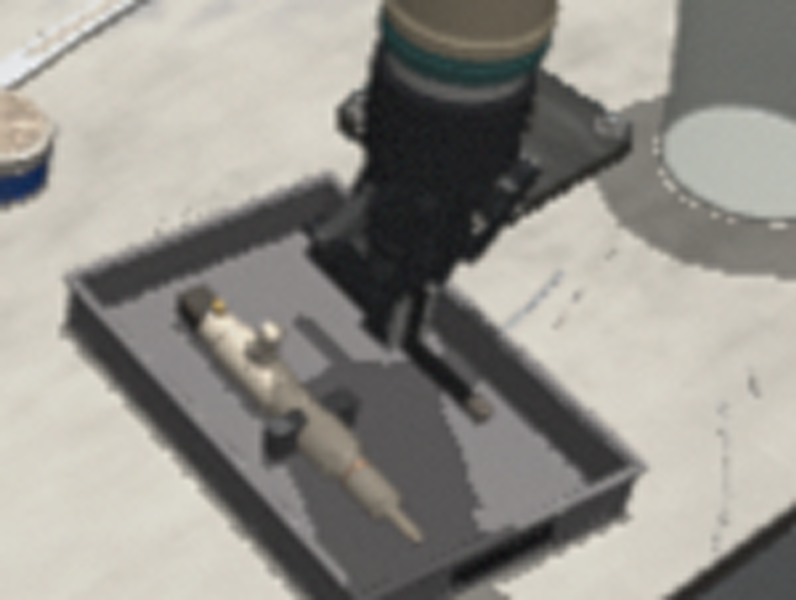

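>>> step_arm([
  [4, 0, 5],
  [8, 0, 12],
  [8, 0, 20],
  [8, 0, 28],
  [8, 0, 34],
  [8, 0, 38],
  [8, 0, 39],
  [8, 0, 39],
], yaw=[0, 0, 0, 0, 0, 0, 0, 0], gripper=[-1, -1, -1, -1, -1, -1, -1, -1])

```text
clock: 26.42
eef_pos: [493.5, -279.5, 32.0]
tool_rot: [3.141, 0.0, -1.714]
force: [-0.0, -0.4, -0.6]
width: 9.2
```

```bash
python3 look.py scene 26 300 450 130 243
python3 - <<'E'
from h import *
from cell import ctrl
s=ctrl.read_state()
print(s["eef_pos"],rel(s,[495,-280,31],-1.714),s["width"],s["force"])
E
```

```text
[ 493.48712439 -279.46375728   31.97024508] [ 3.14079174e+00  3.84962596e-04 -1.71380347e+00] [-0.0215693  -0.39471366 -0.58760473] [0.00545643 0.0340747  0.00050747] 9.160145713922516
[ 493.7138811  -279.59006276   32.34155069] [[0.2, -1.3, 1.3], np.float64(0.0001)] 8.775321343639602 [-0.22471492  0.68430337 -0.15623933]
```

View pics/scene26.png

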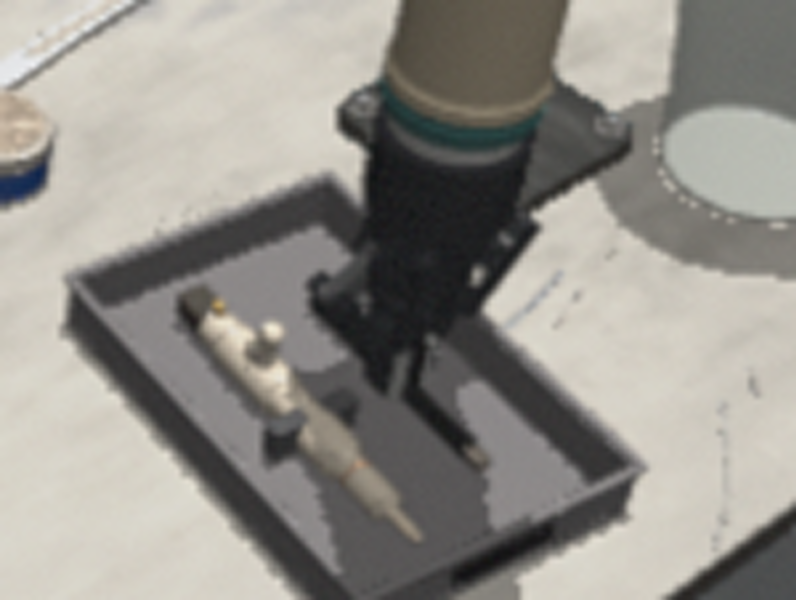

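Lower to contact gently.

>>> step_arm([
  [0, 0, 0.5],
  [0, 0, 1],
  [0, 0, 1.5],
  [0, 0, 1.5],
  [0, 0, 1.5],
], yaw=[0, 0, 0, 0, 0], gripper=[-1, -1, -1, -1, -1])

```text
clock: 26.88
eef_pos: [493.8, -279.8, 31.1]
tool_rot: [-3.141, -0.0, -1.714]
force: [-0.1, 0.5, -0.5]
width: 8.9
```

>>> step_arm([
  [0, 0, 0.5],
  [0, 0, 1],
  [0, 0, 1],
  [0, 0, 1],
], yaw=[0, 0, 0, 0], gripper=[-1, -1, -1, -1])

```text
clock: 27.22
eef_pos: [493.8, -279.8, 30.9]
tool_rot: [-3.141, -0.0, -1.714]
force: [-0.5, 0.6, 8.0]
width: 9.1
```

>>> step_arm([
  [0, 0, 0],
  [0, 0, 0],
  [0, 0, 0],
  [0, 0, 0],
  [0, 0, 0],
  [0, 0, 0],
], yaw=[0, 0, 0, 0, 0, 0], gripper=[-0.7, -0.6, -0.5, -0.4, -0.3, -0.3])

```text
clock: 27.72
eef_pos: [493.6, -279.7, 29.9]
tool_rot: [3.141, 0.0, -1.714]
force: [-0.4, 0.2, 0.0]
width: 29.4
```

>>> step_arm([
  [0, 0, -5],
  [0, 0, -20],
  [0, 0, -45],
  [0, 0, -80],
  [0, 0, -120],
  [0, 0, -160],
  [0, 0, -190],
  [0, 0, -200],
], yaw=[0, 0, 0, 0, 0, 0, 0, 0], gripper=[-0.3, -0.3, -0.3, -0.3, -0.3, -0.3, -0.3, -0.3])

```text
clock: 28.38
eef_pos: [495.8, -281.0, 235.5]
tool_rot: [-3.133, -0.003, -1.714]
force: [0.0, -0.9, 0.0]
width: 29.9
```

```bash
python3 look.py scene 27 ; python3 look.py wrist 27; python3 look.py top 27
python3 - <<'E'
from h import *
d=dict(np.load("scene27.npz"));d0=dict(np.load("scene0.npz"))
E
```

```text
[ 495.82890861 -280.96505143  235.53113424] [-3.13318177e+00 -2.89452726e-03 -1.71420126e+00] [ 0.04713437 -0.935899    0.02363307] [-0.05604519  0.00170638 -0.02532971] 29.88155698082722
[ 495.83700538 -280.95302536  235.20208643] [-3.13318458e+00 -2.86472366e-03 -1.71421274e+00] [-0.34700635 -0.53414338  0.49288564] [-0.01355243 -0.04217301  0.04223959] 30.030037369739784
[ 494.81672075 -280.38791132  232.56733145] [-3.13656303e+00 -1.68676153e-03 -1.71414623e+00] [ 0.24220785 -0.18158521 -0.789818  ] [-0.01877013 -0.01119914 -0.02187828] 30.00326898670749
```

View pics/scene27.png

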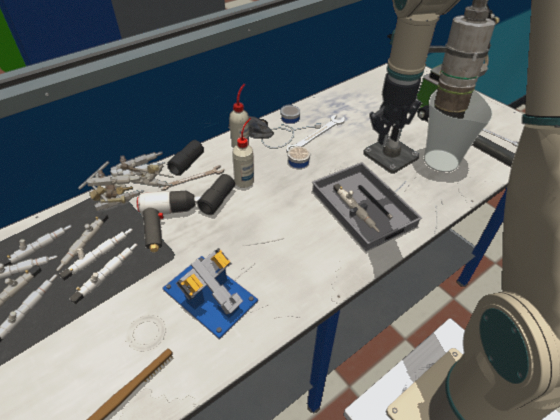

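View pics/wrist27.png

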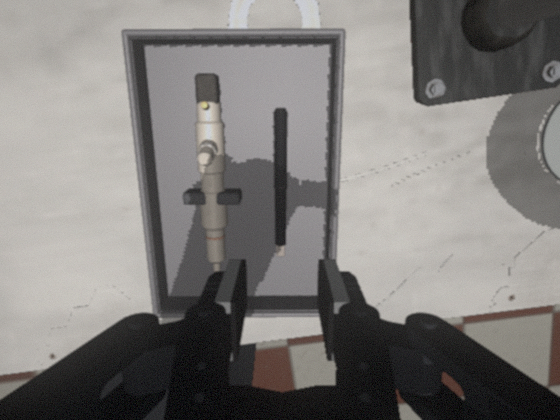

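Injector flat at (210,170) and reamer beside it at (280,180) in the wrist view, both inside the tray; the fixture is empty, the bystanders look unmoved, and the gripper is clear. A numeric check of the bystanders, then hand in.

Run:
```python
from h import *
from cell import ctrl,cams
d=dict(np.load("scene27.npz"));d0=dict(np.load("scene0.npz"))
df=np.abs(d["frame"].astype(int)-d0["frame"]).sum(-1)
for n,(x,y) in {"bottle":(246,161),"tin":(297,154),"sleeve":(216,194),"base":(215,320)}.items():
    print(n,np.median(df[y-12:y+12,x-12:x+12]),np.percentile(df[y-12:y+12,x-12:x+12],95))
w=dict(np.load("wrist27.npz"));P=cloud(w)
for v,u in [(85,207),(130,209),(215,213),(240,215),(120,280),(180,281),(240,281),(150,245)]: print(u,v,np.nanmedian(P[v-1:v+2,u-2:u+3].reshape(-1,3),axis=0).round(1))
print(ctrl.read_state()["force"]); print(ctrl.finish_job())
```

```text
bottle 15.0 57.25
tin 17.0 24.0
sleeve 8.0 22.0
base 11.0 21.25
207 85 [ 590.6 -230.4   24.9]
209 130 [ 554.2 -225.4   29. ]
213 215 [ 479.1 -214.2   29. ]
215 240 [ 453.6 -210.4   25.6]
280 120 [ 553.3 -286.8   16.8]
281 180 [ 499.9 -279.9   17.2]
281 240 [ 441.3 -271.5   16.7]
245 150 [ 530.4 -250.3    4.7]
[ 0.13861861  0.13166977 -0.24785891]
the job is handed in; nothing more can be done
None
```

The injector is out of the fixture and lies flat in the grey tray with the reamer beside it. The job was handed in at about 28.5 s.

- **Freeing it:** I gripped the injector by its body and rocked it about 16 mm each way at the grip. Both shoes went back about 7–8 mm, with at most about 24 N at the wrist. Then I lifted it out; the wrist showed only its weight.
- **Injector in the tray:** I touched the nose to the tray floor and turned the injector down about it, letting it pivot in the jaws until it lay flat, then released it. Its top reads 29 mm at both ends of the body, which is 25 mm above the floor, so it is level.
- **Reamer:** I lowered it until it touched the floor (8 N), then opened the jaws. Its top reads about 17 mm along its length, so it lies flat too.
- **Last checks:** The gripper was about 200 mm above the tray with near-zero wrist force. The tin, sleeve and fixture base show no change from the first picture. The bottle patch differs slightly at its edges, but the bottle looks unmoved.

**One disagreement:** The measured arm position lagged the commanded one by several millimetres while rocking and for a moment after fast moves. I worked from measured positions throughout. The force between injector and fixture was never measured directly; I judged it from the wrist reading.

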